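Fit a fresh cell to the moisture meter

ROBOT

A 7-joint arm with a two-finger parallel gripper is mounted at the origin on the work surface. World frame = base frame: x ahead of the robot, y to its left, z up, the work surface at z = 0. Lengths are in mm, angles in rad, forces in N, time in s.
With the tool pointing down it reaches from about 425 to 875 mm from the base axis. Payload 9.9 kg.
Tool frame: the origin (TCP) lies midway between the tips of the shut fingers; the grasp point (between the pads) lies 19 mm behind it; z points along the fingers, y is the line along which they close (so a half turn about z gives the same grasp; the last joint's range is limited). The gripper opens to 85 mm and grips with 20 to 120 N. Pads are 22 mm wide; open, the fingers measure 114 mm over their backs; the gripper's body (76 mm by 85 mm) begins 54 mm behind the grasp point. The pads swing forward as they close: fully open they stand 13 mm farther back than shut.
Start: joints at [-0.084, 0.576, 0.025, 1.437, -0.015, 1.129, -0.057], TCP at [675.003, 0.006, 231.289] pointing down, gripper open.
Joint ranges: [-2.76, 2.76], [-0.34, 2.15], [-1.52, 1.57], [0.19, 2.46], [-1.09, 4.23], [0.17, 1.99], [-2.82, 2.82]. Speed limits (rad/s): [2.22, 2.22, 3.01, 3.01, 3.14, 3.14, 3.14].

INTERFACE

Orientations are given as [roll, pitch, yaw] about the fixed x, y, z axes, in that order (R = Rz(yaw) Ry(pitch) Rx(roll)).
In Python, from rig import observe, optics, ticket gives the robot as it stands.
- The arm moves only by the shell command python3 -m crank 'ROWS' [FORCE]. ROWS is JSON, a list that holds one entry, the list of rows, each a list of 7 numbers: the turn, a rotation vector about the tool's x, y, z in units of pi rad (1.0 is pi rad), then the shift along the tool's x, y, z in units of 0.15 m (1.0 is 0.15 m), then the opening, from 0 (shut) to 1 (fully open). In form: [[[wx, wy, wz, tx, ty, tz, claw], ...]]. A call has exactly 10 rows; each row is the pose to reach, as a shift and turn from the pose commanded when the call began, along the tool's axes at that moment, turning the shorter way round; what a row does not reach only later rows make up. A row lasts 1/10 s, in which the tool goes at most 50 mm and 8.59 degrees, less where a joint would pass 70% of its speed; a pose out of reach is approached as far as the arm can. A call with a number of a shift or a turn outside -1 to 1 is refused whole. A call with a gripper value outside its range is refused whole. The fingers move at their own pace and stop on an object; FORCE is the grip in N (left out, the last holds). Time passes only in rows, so rows that repeat a pose let the fingers close, or fill a call up. It gives the time, the measured TCP pose, the force, the opening and the grip force at its end, in the units of the state.
- observe(): the state, without advancing time (a new reading comes with each control period).
- optics.grab_frame(name): name is "scene" or "side" or "wrist"; returns a dict with "frame" (420x560x3 uint8, red, green, blue), "z_map" (420x560 float32, mm along the optical axis (not along the pixel's ray), 0 where there is no reading), "camera_matrix" (3x3 intrinsics, pixels), "origin" and "orientation" of the camera in the world. Camera axes: x right, y up, looking along -z (the intrinsics and any distortion apply to the point x, -y, -z); pixel columns grow to the right and rows downward; lengths in mm; the calibration is good to about 2 mm. A picture is of the moment at which its call begins.
- ticket.hand_in(): hands the job in; it is judged then, once.
The state is a dict: "t": time; "joints": joint angles; "qvel": joint speeds; "effort": joint torques, N m; "tool_pos": TCP position; "ee_rot": TCP orientation; "wrist_force": force on the tool from outside, world axes, zero at the start; "moment": the same for the moment, N m; "gripper_width": opening from 0.0 (shut) to 1.0 (fully open); "finger_force": force on a finger pad.
Only numpy, scipy, OpenCV 4.12 (cv2) and the standard library are available. Lean on these libraries where they do the work, as an engineer would, in place of code of your own. Each camera call takes 0.05 s, during which the arm holds its last target. There are 200 camera calls.

TASK

Pluck the short, fat cell out of its pocket in the sloped tray under the tool rail and fit it into the open battery holder on the moisture meter, knobbed end against the fixed wall and flat end against the sprung contact. Then push straight down on it, holding about 15 N for a moment, until it lies fully home and level on the holder's floor, and let go; do not crush the meter, and leave the two long cells, the mallet and the mug where they are.

Things in the scene. Friction and masses are not known exactly. Their poses are not given: they have to be found in the camera images.
- cell: short, fat steel battery cell, 17 mm in diameter, 34 mm long in all, about 18 g. Its +x end carries a contact knob 8 mm across, 2 mm high (part of the 34 mm); the -x end is flat. Origin: on its underside line, as it lies in the tray, at the flat end; x runs along the cell to the knob, z across it, away from the tray. Starts in one of three pockets, flat end down the slope
- cell_center (a point): middle of that cell, on its axis, 17 mm from either end
- cell_nub (a point): end face of that cell's knob, on its axis
- station: fixed plywood stand with a tray sloping up 35 degrees toward +x, under a tool rail. Origin on the bench under its middle; x points away from its open front, z up. Three pockets at y = -50, 0, 50 mm, each 54 mm long up the slope, 19 mm wide, 4 mm deep, a cell lying in each; the tray between them is flat. Side walls 226 mm apart inside (x -12 to 48 mm)
- rail_edge (a point): middle of the lower front edge of the wooden tool rail that runs over the tray from side wall to side wall, station frame x = -11, z = 128 mm. The rail is 250 mm long, 22 mm deep (to x = +11 mm), 14 mm thick. A gripper pointing straight down over the cells fouls it: come in tilted, from the front
- pocket0 (a point): lower end of the pocket floor at y = -50 mm of the station (station frame x = -30 mm, z = 32 mm)
- pocket1 (a point): the same for the middle pocket
- pocket2 (a point): the same for the pocket at y = +50 mm
- meter: moisture meter lying face down in a cradle, fixed to the bench, grey plastic, 160 x 80 x 42 mm with two steel probe pins at its +x end. Origin on the bench under its middle; x along it toward the pins, z up. The black battery holder stands on its top
- bay (a point): middle of the battery holder's floor, 48 mm above the bench, axes as the meter. Home, the cell lies along x, its axis 8.5 mm above this point. Fixed end wall: inner face at x = +17 mm, 12 mm high, flared lip to 17 mm. Side rails 4 mm high, y = +-10 to +-14 mm; sides otherwise open. Spring housing 14 mm high, x = -33 to -39 mm
- contact (a joint): travel (m) of the sprung steel contact plate toward the meter's -x, 0 to 6 mm; 3 mm with the cell home; 1.2 N at rest plus 0.3 N per mm. Inner face at x = -14 mm at rest: upright for 6 mm above the floor, then a ramp leaning back 25 degrees up to 16 mm; 14 mm wide. The mouth at the top is 37 mm long. A cell merely laid in stays up on the ramp at its flat end
- long_cell_a: a longer, thinner cell, 14 mm in diameter, 50 mm long, leave alone. Origin on its underside at the lower, flat end; x along it to its knob
- long_cell_b: another such long cell, leave alone
- mallet: loose wooden mallet lying on the bench, handle along its x from -110 mm, head 60 x 130 x 60 mm centred at x = +140 mm; origin under the handle's middle on the bench; leave alone
- mug: white ceramic mug, 82 mm across, 95 mm high, handle at its +y; origin at its foot's centre; leave alone

How it is judged:
By the outcome, as a careful person would: the job done as asked, in the order asked, and still so for the second after the job is handed in, with the robot touching nothing.
It also fails if it takes over 54 s, if anything falls off the work surface, if the arm or the gripper's body presses on something with over 40 N, if the wrist force passes 120 N, or if a joint passes its speed limit or range.

## Working session

There is one attempt and no reset: what is moved stays moved. The work goes in short steps, Python scripts to look and compute and a shell command to move; the robot and the scene stay as the last step left them, time stands still between calls to the robot, and variables do not carry over. Pictures are saved under pics/ and viewed, at most 13 in all, crops included, and the job is handed in when it is done.

```bash
mkdir -p pics; ls; cat > h.py <<'E'
import numpy as np, cv2
from rig import observe, optics, ticket
from scipy.spatial.transform import Rotation as R
def rot(o):
    o=np.array(o,float)
    if o.shape==(3,3): return o
    if o.shape==(4,): return R.from_quat(o).as_matrix()
    return R.from_euler('xyz',o).as_matrix()
def cloud(d):
    K=np.array(d['camera_matrix']);z=d['z_map'].astype(float);v,u=np.mgrid[:z.shape[0],:z.shape[1]]
    p=np.stack([(u-K[0,2])/K[0,0]*z,-(v-K[1,2])/K[1,1]*z,-z],-1)
    w=p@rot(d['orientation']).T+np.array(d['origin']); w[z==0]=np.nan
    return w
E
python3 - <<'E'
from h import *
for n in ['scene','side']:
    d=optics.grab_frame(n); np.savez('%s.npz'%n,**d)
    print(n,{k:(v if k not in('frame','z_map') else v.shape) for k,v in d.items()})
    cv2.imwrite('pics/%s0.png'%n,d['frame'][...,::-1])
print(observe())
E
```

```text
pics
scene {'frame': (420, 560, 3), 'z_map': (420, 560), 'camera_matrix': array([[481.44938187,   0.        , 275.92520797],
       [  0.        , 481.44938187, 214.2020844 ],
       [  0.        ,   0.        ,   1.        ]]), 'origin': array([1422.63245787,  124.30629413,  709.52849815]), 'orientation': array([0.94308905, 0.01504407, 1.81969862])}
side {'frame': (420, 560, 3), 'z_map': (420, 560), 'camera_matrix': array([[537.55490824,   0.        , 270.91397658],
       [  0.        , 537.55490824, 208.19412476],
       [  0.        ,   0.        ,   1.        ]]), 'origin': array([351.93008633, 914.19505959, 830.00780299]), 'orientation': array([ 0.95746832,  0.02113481, -2.91714928])}
{'t': 0.1, 'joints': array([-0.08381924,  0.57645387,  0.02482017,  1.43782664, -0.01501228,
        1.1289722 , -0.05648474]), 'qvel': array([ 0.00240786, -0.00245129, -0.00111628, -0.00215105,  0.00199205,
       -0.00065288,  0.00058875]), 'effort': array([ 7.07550455e-03, -7.67310762e+01,  2.25892425e+00, -2.86606407e+01,
        1.61178235e-02,  8.62831454e-03, -6.06417325e-05]), 'tool_pos': array([6.74601521e+02, 4.04762007e-02, 2.30523402e+02]), 'ee_rot': array([-3.14011726e+00,  4.96251384e-05,  1.57088087e+00]), 'wrist_force': array([0.093412  , 0.11788644, 0.27859479]), 'moment': array([ 0.01161995,  0.02366445, -0.02878678]), 'finger_force': 0.0, 'gripper_width': 1.00119812866305}
```

View pics/scene0.png

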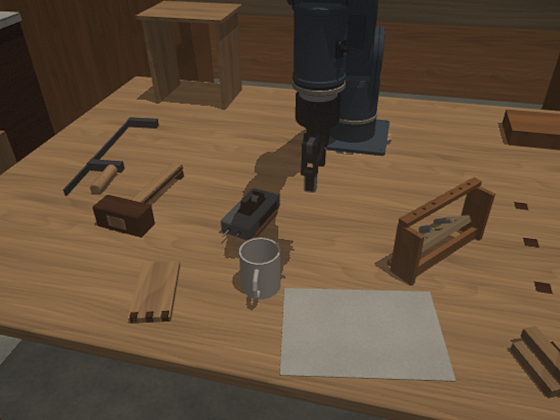

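View pics/side0.png

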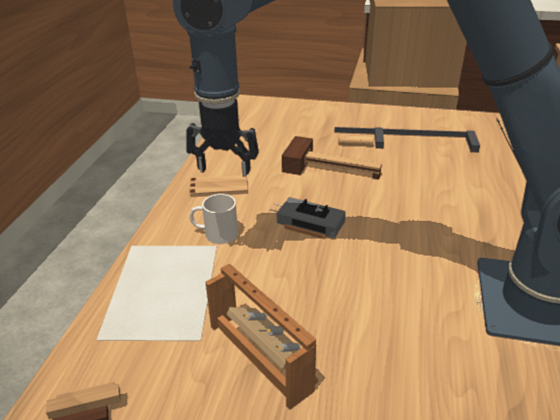

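The scene view shows the meter at about (250,213), the station at (445,230) and the mug at (260,268). In the side view the meter is at (312,218) and the station at (265,325), with cells at (257,317), (275,332) and (290,347). Next I'll enlarge these areas and take points off the depth map.

```bash
python3 - <<'E'
from h import *
D={n:dict(np.load(n+'.npz')) for n in('scene','side')}
def crop(n,x0,y0,w,h,s): return cv2.resize(D[n]['frame'][y0:y0+h,x0:x0+w,::-1],(w*s,h*s),interpolation=cv2.INTER_CUBIC)
a=crop('side',200,260,120,150,4)[:, :400]; a=crop('side',205,260,115,145,4)
b=crop('scene',385,170,110,115,3); 
c=crop('side',265,190,90,55,4); 
im=np.zeros((600,800,3),np.uint8); im[:580,:460]=a; im[:345,462:792]=b[:, :330]; im[350:570,462:798]=c[:, :336]
cv2.imwrite('pics/crops.png',im)
for n in D:
    w=cloud(D[n]); z=w[...,2]
    print(n,'bench z',np.nanmedian(z[200:380,:].ravel()))
    reg={'scene':[(385,495,170,285),(215,285,180,245),(235,285,235,300)],'side':[(205,320,260,405),(265,355,190,245),(200,240,190,245)]}[n]
    for nm,(x0,x1,y0,y1) in zip(['station','meter','mug'],reg):
        p=w[y0:y1,x0:x1].reshape(-1,3); p=p[np.isfinite(p[:,2])]
        if nm=='station': q=p[p[:,2]>128]
        elif nm=='meter': q=p[(p[:,2]>37)&(p[:,2]<75)]
        else: q=p[p[:,2]>85]
        r=cv2.minAreaRect(q[:,:2].astype(np.float32)); print(nm,len(q),r,np.percentile(q[:,2],[2,50,98]).round(1))
        if nm=='station':
            q=p[p[:,2]>10]; print('  all',cv2.minAreaRect(q[:,:2].astype(np.float32)))
        if nm=='meter':
            for lo,hi in((38,45),(45,50),(50,58),(58,70)):
                s=p[(p[:,2]>lo)&(p[:,2]<hi)]; 
                if len(s)>5: print('  ',lo,hi,len(s),cv2.minAreaRect(s[:,:2].astype(np.float32)))
E
```

```text
scene bench z -0.03889003205063091
station 1056 ((542.107177734375, 257.35235595703125), (57.55672836303711, 251.35556030273438), 53.51608657836914) [129.1 140.4 142.9]
  all ((536.4546508789062, 249.0300750732422), (89.52584838867188, 254.30404663085938), 51.637107849121094)
meter 1236 ((517.6522216796875, -177.60977172851562), (82.68638610839844, 162.8765411376953), 75.50524139404297) [37.9 42.  62.3]
   38 45 869 ((518.1917724609375, -177.37306213378906), (82.15064239501953, 160.47755432128906), 75.31147766113281)
   45 50 145 ((525.1085205078125, -188.77178955078125), (63.847259521484375, 95.23275756835938), 86.81841278076172)
   50 58 110 ((516.5667724609375, -178.69541931152344), (32.28925323486328, 77.48757934570312), 77.36093139648438)
   58 70 81 ((510.10931396484375, -178.43121337890625), (31.032907485961914, 63.60919189453125), 78.29177856445312)
mug 433 ((729.5692749023438, -96.49349975585938), (83.3302993774414, 80.8322982788086), 0.3365241289138794) [85.3 92.  95.7]
side bench z 1.240293212922552
station 1788 ((543.5442504882812, 261.4053955078125), (60.5552978515625, 2
[... 175 characters left out ...]
(517.3804931640625, -175.18594360351562), (89.88447570800781, 159.82371520996094), 79.41445922851562) [37.8 43.5 63.4]
   38 45 799 ((517.3804931640625, -175.18594360351562), (89.88447570800781, 159.82371520996094), 79.41445922851562)
   45 50 215 ((515.345458984375, -177.45513916015625), (68.09368133544922, 149.82192993164062), 78.4867172241211)
   50 58 127 ((511.6549072265625, -175.21670532226562), (37.39106369018555, 77.02667236328125), 81.40797424316406)
   58 70 60 ((509.64593505859375, -177.1363525390625), (29.82624626159668, 64.29930877685547), 78.06352996826172)
mug 325 ((728.72705078125, -94.34164428710938), (82.1601791381836, 83.95433807373047), 49.77408218383789) [85.3 91.9 97.6]
```

View pics/crops.png

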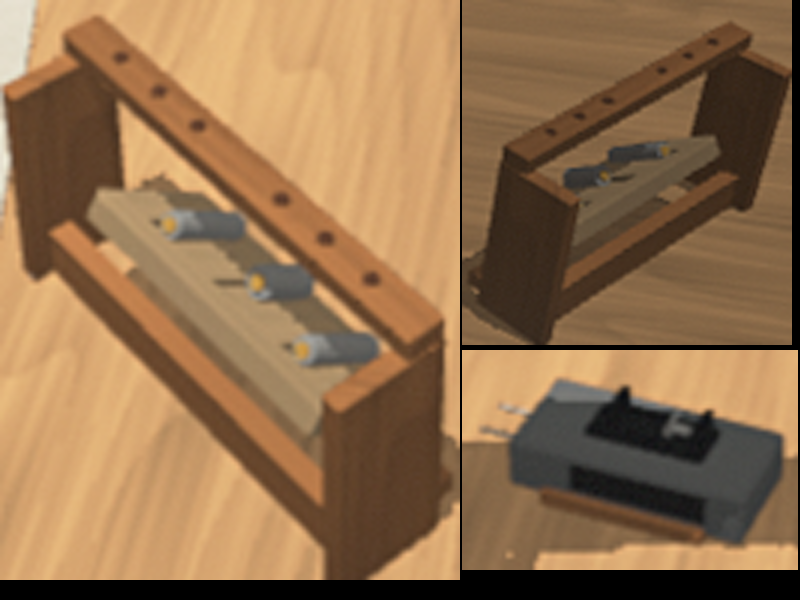

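The top-right and left crops show that the middle cell, at side pixel (276,330), is the short, fat one. The knobs are at the up-slope ends. The holder's fixed wall is at the pin end, left in the side view. So the cell is in pocket1, with station yaw about 51.7° and meter yaw about -12.6°. I'll go to a tilted standoff and look with the wrist camera.

```bash
cat >> h.py <<'E'
c35,s35=np.cos(np.radians(35)),np.sin(np.radians(35))
def stn(org,yaw):
    T=R.from_euler('z',yaw,degrees=True).as_matrix(); o=np.array([*org,0.])
    return T,o
def tilt_rot(yaw,tilt=35):  # tool x = up-slope, z = into slope
    t=np.radians(tilt);x=np.array([np.cos(t),0,np.sin(t)]);z=np.array([np.sin(t),0,-np.cos(t)])
    return R.from_euler('z',yaw,degrees=True).as_matrix()@np.c_[x,np.cross(z,x),z]
def plan(p,Rt):
    s=observe();R0=rot(s['ee_rot']);d=R0.T@(np.array(p)-s['tool_pos']);w=R.from_matrix(R0.T@Rt).as_rotvec()
    print('row',np.r_[w/np.pi,d/150].round(4),'deg',np.degrees(np.linalg.norm(w)).round(1),'mm',np.linalg.norm(d).round(1))
E
python3 - <<'E'
from h import *
T,o=stn((532.5,246.3),51.7)
c=o+T@np.array([-21,0,48.7]); n=T@np.array([-s35,0,c35]); print(c)
plan(c+90*n,tilt_rot(51.7))
E
```

```text
[519.48464033 229.81969622  48.7       ]
row [-0.0654  0.1872  0.2059  1.2619 -1.2462  0.7224] deg 51.5 mm 287.3
```

```bash
python3 -m crank '[[[-0.0109,0.0312,0.0343,0.16,-0.15,0.05,0.5],[-0.0218,0.0624,0.0686,0.32,-0.3,0.1,0.5],[-0.0327,0.0936,0.103,0.48,-0.46,0.15,0.5],[-0.0436,0.1248,0.1373,0.64,-0.62,0.2,0.5],[-0.0545,0.156,0.1716,0.8,-0.78,0.25,0.5],[-0.0654,0.1872,0.2059,0.96,-0.93,0.3,0.5],[-0.0654,0.1872,0.2059,1,-1,0.35,0.5],[-0.0654,0.1872,0.2059,1,-1,0.4,0.5],[-0.0654,0.1872,0.2059,1,-1,0.4,0.5],[-0.0654,0.1872,0.2059,1,-1,0.4,0.5]]]'
python3 - <<'E'
from h import *
T,o=stn((532.5,246.3),51.7)
c=o+T@np.array([-21,0,48.7]); n=T@np.array([-s35,0,c35])
plan(c+90*n,tilt_rot(51.7)); print(observe()['joints'].round(2))
d=optics.grab_frame('wrist'); np.savez('wrist1.npz',**d)
cv2.imwrite('pics/w1.png',d['frame'][...,::-1]); print(d['origin'],d['orientation'],d['camera_matrix'][0])
E
```

```text
t: 1.1
tool_pos: [527.7, 147.9, 174.3]
ee_rot: [-3.141, -0.608, 0.901]
wrist_force: [-0.9, -0.3, 0.7]
gripper_width: 0.501
finger_force: 0.0
row [ 0.      0.0008 -0.0005 -0.1564 -0.3814  0.3125] deg 0.2 mm 77.6
[ 0.4   0.42 -0.65  2.26 -1.09  0.17  0.22]
[511.95848608 126.73148322 330.39347951] [ 3.39014628e-01  1.19333346e-04 -6.69892045e-01] [368.76699772   0.         282.89774686]
```

View pics/w1.png

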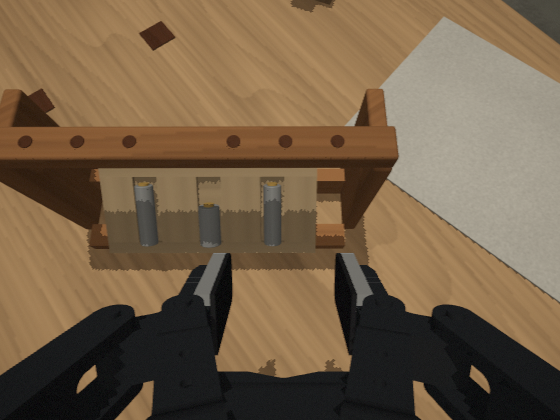

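The wrist view shows the short cell at (209,225), with its flat end at (209,245) and its knob at (208,205). Long cells lie at (147,212) and (272,212). I'll now measure them by casting rays onto the plane through the cell axes.

```bash
cat >> h.py <<'E'
def ray_plane(d,uv,p0,n):
    K=np.array(d['camera_matrix']);uv=np.atleast_2d(uv).astype(float)
    r=np.c_[(uv[:,0]-K[0,2])/K[0,0],-(uv[:,1]-K[1,2])/K[1,1],-np.ones(len(uv))]@rot(d['orientation']).T
    o=np.array(d['origin']); return o+r*(((np.array(p0)-o)@n)/(r@n))[:,None]
E
python3 - <<'E'
from h import *
d=dict(np.load('wrist1.npz')); w=cloud(d); f=d['frame'].astype(int)
T,o=stn((532.5,246.3),51.7); n=T@np.array([-s35,0,c35])
st=(w-o)@T
# steel: bluish gray
m=((f[...,2]-f[...,0])>2); m[:165]=0; m[252:]=0; m[:,:110]=0; m[:,315:]=0
nn,lab,sta,cen=cv2.connectedComponentsWithStats(m.astype(np.uint8))
for i in range(1,nn):
    if sta[i,4]<150: continue
    x,y,ww,hh,a=sta[i]; u=x+ww/2-.5
    lo=st[lab==i]; 
    print('blob',sta[i],'med',np.nanmedian(lo,0).round(1))
    rad=8.5 if hh<50 else 7
    pax=o+T@(np.array([-30,0,32])+rad*np.array([-s35,0,c35]))
    for v,nm in((y+hh-.5,'low'),(y-.5,'high')):
        q=(ray_plane(d,(u,v),pax,n)[0]-o)@T; print('  ',nm,q.round(1))
    q=[(ray_plane(d,(uu,y+hh/2),pax,n)[0]-o)@T for uu in(x-.5,x+ww-.5)]; print('   width',(q[0]-q[1]).round(1))
# rail
p=w[120:175,0:400].reshape(-1,3); p=p[p[:,2]>139]; print(len(p),cv2.minAreaRect(p[:,:2].astype(np.float32)),np.median(p[:,2]))
# tray surface height check, between cells
t=st[190:240,165:190].reshape(-1,3); print('tray n-dist',np.nanmedian((t-[-30,0,32])@[-s35,0,c35]))
E
```

```text
13861 ((538.61279296875, 241.33102416992188), (23.164682388305664, 232.5379180908203), 51.74946975708008) 142.5060733190572
tray n-dist 4.2929570594107584
```

```bash
python3 - <<'E'
from h import *
d=dict(np.load('wrist1.npz')); w=cloud(d); f=d['frame'].astype(int)
T,o=stn((532.5,246.3),51.7); n=T@np.array([-s35,0,c35])
st=(w-o)@T
p=st[120:175,0:420].reshape(-1,3); p=p[(p[:,2]>139)&(np.abs(p[:,0])<30)]; print('rail y min',p[:,1].min(),np.percentile(p[:,1],.2),'x',np.percentile(p[:,0],[.5,50,99.5]))
print(f[225,195:222].tolist())
hsv=cv2.cvtColor(d['frame'],cv2.COLOR_RGB2HSV); m=(hsv[...,1]<70); m[:165]=0; m[252:]=0; m[:,:110]=0; m[:,315:]=0
nn,lab,sta,cen=cv2.connectedComponentsWithStats(m.astype(np.uint8))
for i in range(1,nn):
    if sta[i,4]<150: continue
    x,y,ww,hh,a=sta[i]; u=x+ww/2-.5
    print('blob',sta[i],'med',np.nanmedian(st[lab==i],0).round(1))
    rad=8.5 if hh<50 else 7
    pax=o+T@(np.array([-30,0,32])+rad*np.array([-s35,0,c35]))
    for nm,uv in dict(low=(u,y+hh-.5),high=(u,y-.5),L=(x-.5,y+hh/2),R=(x+ww-.5,y+hh/2)).items():
        print('  ',nm,((ray_plane(d,uv,pax,n)[0]-o)@T).round(1))
E
```

```text
rail y min -124.13596120900907 -123.17198994244977 x [-11.27213955  -1.51046453  10.43849815]
[[98, 80, 58], [97, 80, 57], [98, 81, 58], [85, 71, 52], [72, 67, 59], [71, 70, 66], [73, 72, 67], [76, 74, 70], [76, 74, 70], [78, 76, 72], [76, 75, 71], [75, 74, 70], [76, 75, 71], [78, 76, 71], [77, 76, 71], [75, 74, 69], [75, 74, 69], [75, 74, 69], [73, 72, 67], [71, 68, 65], [71, 69, 65], [69, 68, 64], [65, 62, 59], [63, 62, 59], [57, 55, 51], [83, 72, 56], [95, 79, 56]]
blob [ 134  184   24   63 1120] med [-16.   48.4  56.7]
   low [-36.4  54.   36.1]
   high [ 6.6 48.7 66.1]
   L [-14.7  60.9  51.2]
   R [-14.7  41.8  51.2]
blob [ 263  184   18   62 1027] med [-16.4 -49.6  57.4]
   low [-35.8 -48.8  36.5]
   high [  6.4 -49.2  66.1]
   L [-14.5 -41.8  51.4]
   R [-14.5 -56.2  51.4]
blob [198 204  23  44 860] med [-24.3  -1.   54.4]
   low [-37.5   2.   37.1]
   high [-7.2 -0.1 58.3]
   L [-22.4  10.1  47.7]
   R [-22.5  -8.2  47.6]
```

```bash
cat > g.py <<'E'
from h import *
T,o=stn((532.5,246.3),51.7)
c=o+T@np.array([-21,0.4,48.8]); n=T@np.array([-s35,0,c35]); RG=tilt_rot(51.7)
E
python3 -c "
from g import *
plan(c+35*n,RG)"
```

```text
row [-0.000e+00  8.000e-04 -2.000e-04 -1.569e-01 -3.824e-01  6.784e-01] deg 0.1 mm 119.2
```

```bash
python3 -m crank '[[[0,0,0,-0.02,-0.05,0.07,0.45],[0,0,0,-0.05,-0.13,0.16,0.45],[0,0,0,-0.08,-0.21,0.28,0.45],[0,0,0,-0.11,-0.28,0.4,0.45],[0,0,0,-0.14,-0.35,0.52,0.45],[0,0,0,-0.157,-0.382,0.62,0.45],[0,0,0,-0.157,-0.382,0.66,0.45],[0,0,0,-0.157,-0.382,0.678,0.45],[0,0,0,-0.157,-0.382,0.678,0.45],[0,0,0,-0.157,-0.382,0.678,0.45]]]'
python3 - <<'E'
from g import *
plan(c-2.5*n,RG); print(observe()['joints'].round(2))
d=optics.grab_frame('wrist'); np.savez('wrist2.npz',**d); cv2.imwrite('pics/w2.png',d['frame'][...,::-1])
E
```

```text
t: 2.15
tool_pos: [536.5, 198.7, 132.7]
ee_rot: [-3.086, -0.55, 0.905]
wrist_force: [0.2, -0.5, -0.0]
gripper_width: 0.454
finger_force: 0.0
row [-1.800e-02  1.940e-02  1.000e-04 -2.118e-01 -1.900e-01  5.533e-01] deg 4.8 mm 93.3
[ 0.15  0.49 -0.49  2.21 -1.09  0.17  0.16]
```

View pics/w2.png

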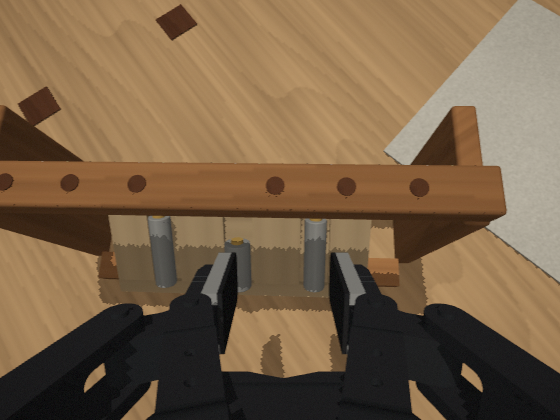

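The wrist view shows the short cell at (237,262) and the rail above it. The arm stopped short because j5 and j6 are at their limits. The start joints sum to π, which suggests a Z‑Y‑Z‑Y‑Z‑Y‑Z arm, so I'll fit its link lengths and look for a feasible configuration.

```bash
cat > k.py <<'E'
from g import *
from scipy.optimize import least_squares
RZ=lambda a:R.from_euler('z',a).as_matrix(); RY=lambda a:R.from_euler('y',a).as_matrix()
lo=np.array([-2.76,-.34,-1.52,.19,-1.09,.17,-2.82]);hi=np.array([2.76,2.15,1.57,2.46,4.23,1.99,2.82])
def fk(q,L):
    d1,d3,d5,dT,a1,a2,a3=L
    A=RZ(q[0])@RY(q[1])@RZ(q[2]); B=A@RY(q[3])@RZ(q[4]); C=B@RY(q[5]);E=C@RZ(q[6])
    p=np.array([0,0,d1])+A@[a1,0,d3]+B@[a2,0,d5]+C@[a3,0,dT]
    return p,E@RZ(np.pi/2)
obs=[([-.08381924,.57645387,.02482017,1.43782664,-.01501228,1.1289722,-.05648474],[674.6,.04,230.5],[-3.14011726,0,1.57088]),
([.4,.42,-.65,2.26,-1.09,.17,.22],[527.7,147.9,174.3],[-3.141,-.608,.901]),
([.15,.49,-.49,2.21,-1.09,.17,.16],[536.5,198.7,132.7],[-3.086,-.55,.905])]
def fitL():
    # planar offsets on rotating forearm ignored unless fit needs
    f=lambda x:np.r_[np.concatenate([fk(q,x)[0]-p for q,p,_ in obs]),1e-2*x[4:]]
    return least_squares(f,[340,400,400,300,0,0,0])
L=None
try: L=np.load('L.npy')
except Exception: pass
def ik(p,Rt,q0,L,extra=None):
    def f(q):
        a,b=fk(q,L); return np.r_[(a-p)/10,R.from_matrix(b.T@Rt).as_rotvec()*10,.02*(q-q0)]
    return least_squares(f,np.clip(q0,lo+.01,hi-.01),bounds=(lo+.03,hi-.03))
E
python3 - <<'E'
from k import *
r=fitL(); print(r.x.round(1),r.fun.round(1)); np.save('L.npy',r.x)
for q,p,e in obs: print(np.degrees(R.from_matrix(fk(q,r.x)[1].T@rot(e)).magnitude()).round(2))
L=r.x; rng=np.random.default_rng(0)
for flip in(0,1):
  for tilt in(25,30,35,40,45):
    Rt=tilt_rot(51.7,tilt)@RZ(np.pi*flip); best=[]
    for k in range(25):
        q0=rng.uniform(lo,hi); s=ik(c-2.5*n,Rt,q0,L); a,b=fk(s.x,L)
        if np.linalg.norm(a-(c-2.5*n))<1.5 and R.from_matrix(b.T@Rt).magnitude()<.02: best.append((min(np.min(s.x-lo),np.min(hi-s.x)),s.x.round(2)))
    best.sort(key=lambda t:-t[0]); print(flip,tilt,len(best)); [print('   ',m.round(2),x) for m,x in best[:3]]
E
```

```text
[1107.3 -329.9  201.5  485.7  -33.4   50.  -721.3] [ -1.9 -33.3   0.1  20.8  30.8 -17.4 -22.7 -29.7  17.4  -0.3   0.5  -7.2]
0.01
100.37
95.84Traceback (most recent call last):
  File "<stdin>", line 9, in <module>
  File "k.py", line 23, in ik
    return least_squares(f,np.clip(q0,lo+.01,hi-.01),bounds=(lo+.03,hi-.03))
    return func(*args, **kwargs)
    raise ValueError("Initial guess is outside of provided bounds")
ValueError: Initial guess is outside of provided bounds
```

```bash
sed -i "s/^RZ=.*RY/RZ=lambda a:R.from_euler('z',a).as_matrix(); RY/; s/^def fk(q,L):/def fk(q,L):\n    q=np.array(q)*[-1,1,-1,1,-1,1,-1]/; s/np.clip(q0,lo+.01,hi-.01)/np.clip(q0,lo+.04,hi-.04)/; s/1e-2\*x\[4:\]/1e-1*x[4:]/" k.py
python3 - <<'E'
from k import *
r=fitL(); print(r.x.round(1),r.fun.round(1)); np.save('L.npy',r.x)
for q,p,e in obs: print(np.degrees(R.from_matrix(fk(q,r.x)[1].T@rot(e)).magnitude()).round(2))
L=r.x; rng=np.random.default_rng(0)
for flip in(0,1):
  for tilt in(25,30,35,40,45):
    Rt=tilt_rot(51.7,tilt)@RZ(np.pi*flip); best=[]
    for k in range(25):
        q0=rng.uniform(lo,hi); s=ik(c-2.5*n,Rt,q0,L); a,b=fk(s.x,L)
        if np.linalg.norm(a-(c-2.5*n))<1.5 and R.from_matrix(b.T@Rt).magnitude()<.02: best.append((min(np.min(s.x-lo),np.min(hi-s.x)),s.x.round(2)))
    best.sort(key=lambda t:-t[0]); print(flip,tilt,len(best)); [print('   ',m.round(2),x) for m,x in best[:3]]
E
```

```text
[301.7 486.  359.6 309.   47.2 -11.8 -39.6] [-2.7 45.2  0.3  5.1 -1.1 -1.8 -5.6  0.8  1.5  4.7 -1.2 -4. ]
0.0
0.62
0.15
0 25 8
    0.31 [ 0.61  1.15 -1.2   2.15  1.71  0.69 -2.29]
    0.25 [ 0.63  1.22 -1.27  2.15  1.73  0.78 -2.28]
    0.17 [ 0.46  0.91 -0.89  2.14  1.64  0.34 -2.34]
0 30 7
    0.09 [ 0.71  1.44 -1.43  2.19  1.89  0.95 -2.27]
    0.09 [ 0.71  1.45 -1.43  2.19  1.89  0.96 -2.27]
    0.07 [ 0.72  1.47 -1.45  2.19  1.89  0.99 -2.26]
0 35 15
    0.23 [ 0.72  1.33 -1.29  2.22  2.02  0.73 -2.4 ]
    0.2 [ 0.73  1.36 -1.32  2.22  2.01  0.76 -2.38]
    0.09 [ 0.76  1.51 -1.43  2.23  2.    0.93 -2.3 ]
0 40 15
    0.21 [ 0.72  1.25 -1.17  2.23  2.23  0.55 -2.61]
    0.21 [ 0.72  1.25 -1.17  2.23  2.24  0.54 -2.61]
    0.2 [ 0.78  1.44 -1.32  2.25  2.15  0.75 -2.42]
0 45 13
    0.23 [ 0.16  0.74 -0.46  2.23  3.72  0.42  1.76]
    0.2 [-0.17  0.69 -0.08  2.26  3.93  0.61  1.43]
    0.19 [-0.31  0.69  0.08  2.27  3.98  0.69  1.33]
1 25 13
    0.32 [ 0.56  1.04 -1.08  2.14  1.68  0.54  0.83]
    0.31 [ 0.53  1.   -1.02  2.14  1.67  0.48  0.82]
    0.22 [ 0.64  1.25 -1.3   2.15  1.73  0.81  0.87]
1 30 15
    0.28 [ 0.64  1.16 -1.17  2.18  1.87  0.6   0.74]
    0.28 [ 0.65  1.19 -1.2   2.18  1.87  0.64  0.76]
    0.28 [ 0.66  1.2  -1.21  2.18  1.87  0.65  0.76]
1 35 9
    0.18 [ 0.74  1.4  -1.34  2.22  2.01  0.8   0.78]
    0.13 [ 0.75  1.46 -1.39  2.23  2.    0.87  0.81]
    0.07 [ 0.51  0.94 -0.87  2.16  2.3   0.24  0.23]
1 40 11
    0.14 [-1.18  1.43  1.41  2.3   4.09  1.68 -2.67]
    0.14 [ 0.79  1.51 -1.38  2.26  2.13  0.83  0.78]
    0.09 [ 0.8   1.58 -1.43  2.26  2.12  0.91  0.83]
1 45 13
    0.23 [ 0.71  1.2  -1.08  2.23  2.54  0.44  0.24]
    0.22 [ 0.67  1.14 -1.03  2.22  2.63  0.39  0.11]
    0.22 [ 0.73  1.26 -1.13  2.24  2.47  0.49  0.35]
```

```bash
python3 - <<'E'
from h import *
np.save('q_a.npy',np.r_[observe()['joints'],observe()['tool_pos'],observe()['ee_rot']])
Rt=R.from_euler('xyz',[np.pi,0,np.pi/2]).as_matrix()
plan([560,80,260],Rt)
E
```

```text
row [ 0.0417 -0.174  -0.2017 -0.004   0.5558 -1.03  ] deg 48.5 mm 175.6
```

```bash
python3 -m crank '[[[0,0,0,0,0.12,-0.2,0.45],[0.006,-0.02,-0.03,0,0.25,-0.4,0.45],[0.014,-0.05,-0.06,0,0.36,-0.6,0.45],[0.02,-0.08,-0.1,0,0.46,-0.8,0.45],[0.028,-0.11,-0.13,0,0.55,-0.95,0.45],[0.035,-0.14,-0.165,0,0.556,-1,0.45],[0.0417,-0.174,-0.2,0,0.556,-1,0.45],[0.0417,-0.174,-0.2,0,0.556,-1,0.45],[0.0417,-0.174,-0.2,0,0.556,-1,0.45],[0.0417,-0.174,-0.2,0,0.556,-1,0.45]]]'
python3 - <<'E'
from h import *
import k
s=observe(); np.save('q_b.npy',np.r_[s['joints'],s['tool_pos'],s['ee_rot']]); print(s['joints'].round(3))
E
python3 - <<'E'
s=open('k.py').read()
s=s.replace("d1,d3,d5,dT,a1,a2,a3=L","d1,d3,d5,dT,a1,a2,a3,b1,b2,b3=L").replace("[a1,0,d3]","[a1,b1,d3]").replace("[a2,0,d5]","[a2,b2,d5]").replace("[a3,0,dT]","[a3,b3,dT]").replace("300,0,0,0]","300,0,0,0,0,0,0]").replace("1e-1*x[4:]","1e-2*x[4:]")
s=s.replace("def fitL","obs[2:]=[(v[:7],v[7:10],v[10:]) for v in map(np.load,('q_a.npy','q_b.npy'))]\ndef fitL",1)
open('k.py','w').write(s)
E
cat > s.py <<'E'
from k import *
r=fitL(); print(r.x.round(1),r.fun.round(1)); np.save('L.npy',r.x)
for q,p,e in obs: print(np.degrees(R.from_matrix(fk(q,r.x)[1].T@rot(e)).magnitude()).round(2))
L=r.x; rng=np.random.default_rng(0)
# same arm config must hold from standoff to grasp; search with 35 deg tilt, and placing at vertical
bay=np.array([517,-177,60.])
for flip in(0,1):
  for tilt in(33,35,38):
    Rt=tilt_rot(51.7,tilt)@RZ(np.pi*flip); best=[]
    for k in range(25):
        q0=rng.uniform(lo,hi); s=ik(c-2.5*n,Rt,q0,L); a,b=fk(s.x,L)
        if np.linalg.norm(a-(c-2.5*n))<1.5 and R.from_matrix(b.T@Rt).magnitude()<.02: best.append((min(np.min(s.x-lo),np.min(hi-s.x)),s.x.round(2)))
    best.sort(key=lambda t:-t[0]); print(flip,tilt,len(best)); [print('   ',m.round(2),x) for m,x in best[:5]]
E
python3 s.py
```

```text
t: 3.2
tool_pos: [561.0, 81.4, 256.2]
ee_rot: [-3.14, -0.002, 1.562]
wrist_force: [0.1, -0.7, 1.2]
gripper_width: 0.448
finger_force: 0.0
[-0.296  0.394  0.103  1.694 -0.048  1.057 -0.185]
[246.2 580.8 410.1 310.1   6.7  15.6  11.8 -62.3   7.8   7.8] [ 0.4  0.2 -0.3  1.6 -1.4 -0.8 -1.7  1.3  0.8 -0.4 -0.2  0.4  0.1  0.2
  0.1 -0.6  0.1  0.1]
0.0
0.62
0.0
0.0
0 33 11
    0.07 [ 0.49  0.99 -1.45  2.31  1.78  0.78 -2.72]
    0.07 [-0.81  0.83  0.7   2.39  4.16  0.91  1.01]
    0.07 [ 0.49  1.   -1.45  2.31  1.78  0.78 -2.72]
    0.06 [-0.26  0.63 -0.17  2.4   3.57  0.43  1.66]
    0.03 [ 0.5   1.03 -1.49  2.31  1.76  0.82 -2.7 ]
0 35 14
    0.06 [ 0.11  0.68 -0.75  2.4   2.71  0.4   2.53]
    0.04 [-0.06  0.65 -0.48  2.42  3.17  0.41  2.08]
    0.04 [-0.08  0.65 -0.44  2.42  3.23  0.42  2.02]
    0.04 [-0.3   0.65 -0.11  2.42  3.63  0.52  1.61]
    0.03 [ 0.51  1.03 -1.49  2.34  1.83  0.81 -2.75]
0 38 17
    0.03 [-0.97  1.28  1.23  2.43  4.18  1.61  0.85]
    0.03 [ 0.27  0.77 -0.99  2.42  2.5   0.5   2.79]
    0.03 [ 0.53  1.05 -1.49  2.36  1.91  0.79 -2.79]
    0.03 [-0.93  1.1   1.0
[... 197 characters left out ...]
 0.12 [ 0.27  0.74 -1.02  2.34  2.14  0.43 -0.03]
    0.11 [ 0.21  0.71 -0.93  2.35  2.27  0.39 -0.18]
    0.1 [ 0.48  0.97 -1.42  2.32  1.79  0.74  0.39]
1 35 10
    0.11 [ 0.42  0.88 -1.27  2.35  1.98  0.61  0.18]
    0.11 [ 0.4   0.85 -1.23  2.35  2.02  0.58  0.14]
    0.09 [ 0.3   0.77 -1.07  2.37  2.21  0.48 -0.08]
    0.08 [ 0.26  0.75 -1.    2.38  2.31  0.45 -0.19]
    0.08 [ 0.22  0.72 -0.92  2.38  2.43  0.42 -0.32]
1 38 17
    0.07 [ 0.42  0.88 -1.25  2.39  2.15  0.61  0.04]
    0.06 [ 0.35  0.82 -1.12  2.4   2.31  0.55 -0.14]
    0.05 [ 0.52  1.03 -1.47  2.37  1.95  0.79  0.3 ]
    0.05 [ 0.32  0.8  -1.07  2.41  2.38  0.52 -0.22]
    0.03 [ 0.53  1.05 -1.49  2.37  1.94  0.81  0.32]
```

```bash
cat > s2.py <<'E'
from k import *
L=np.load('L.npy'); RF=tilt_rot(51.7,34)@RZ(np.pi); np.save('RF.npy',RF)
def track(q,p,Rt,it=3):
    for _ in range(it):
        a,b=fk(q,L); e=np.r_[(p-a)/1000,b@R.from_matrix(b.T@Rt).as_rotvec()]
        J=np.array([(lambda x:np.r_[(x[0]-a)/1000,b@R.from_matrix(b.T@x[1]).as_rotvec()])(fk(q+1e-5*np.eye(7)[i],L))/1e-5 for i in range(7)]).T
        q=np.clip(q+J.T@np.linalg.solve(J@J.T+1e-4*np.eye(6),e),lo,hi)
    return q
if __name__=='__main__':
    s=observe(); q0=s['joints']
    g=ik(c-2.5*n,RF,np.array([.3,.77,-1.07,2.36,2.1,.5,0]),L).x; print('grasp',g.round(2))
    pre=c+60*n
    qp=ik(pre,RF,g,L).x; a,b=fk(qp,L); print('pre',qp.round(2),(a-pre).round(1),np.degrees(R.from_matrix(b.T@RF).magnitude()).round(1))
    q=q0.copy(); base=None
    for i in range(20):
        if i%10==0: pb,Rb=fk(q0+(qp-q0)*i/20,L)
        qq=q0+(qp-q0)*(i+1)/20; a,b=fk(qq,L); q=track(q,a,b)
        print(np.r_[R.from_matrix(Rb.T@b).as_rotvec()/np.pi,Rb.T@(a-pb)/150].round(3).tolist(),a.round(0),q.round(2) if i%3==1 else '')
    for h in(40,20,0,-2.5): q=track(q,c+h*n,RF); print(h,q.round(2),(fk(q,L)[0]-c-h*n).round(1))
E
python3 s2.py
```

```text
grasp [ 0.31  0.78 -1.09  2.35  2.12  0.48  0.01]
pre [ 0.38  0.61 -1.08  2.39  2.06  0.33  0.01] [-0.  0. -0.] 0.0
[-0.001, -0.022, -0.027, -0.135, -0.018, 0.136] [558.  61. 236.] 
[-0.002, -0.042, -0.056, -0.257, -0.026, 0.256] [556.  43. 218.] [-0.32  0.42  0.11  1.77  0.1   0.97 -0.1 ]
[-0.004, -0.06, -0.088, -0.363, -0.024, 0.364] [556.  27. 202.] 
[-0.007, -0.076, -0.121, -0.451, -0.012, 0.46] [558.  14. 187.] 
[-0.011, -0.09, -0.156, -0.518, 0.008, 0.547] [561.   4. 174.] [-0.34  0.46  0.11  1.87  0.32  0.81  0.03]
[-0.016, -0.102, -0.192, -0.563, 0.036, 0.628] [565.  -3. 162.] 
[-0.022, -0.111, -0.23, -0.585, 0.068, 0.702] [570.  -6. 151.] 
[-0.03, -0.118, -0.268, -0.581, 0.101, 0.771] [575.  -6. 141.] [-0.36  0.49  0.11  1.97  0.52  0.61  0.16]
[-0.038, -0.124, -0.308, -0.554, 0.133, 0.836] [580.  -2. 131.] 
[-0.048, -0.127, -0.348, -0.502, 0.16, 0.895] [584.   6. 122.] 
[-0.016, -0.007, -0.038, 0.035, 0.079, 0.038] [587.  17. 114.] [-0.38  0.51  0.1   2.06  0.74  0.38  0.27]
[-0.035, -0.013, -0.077, 0.085, 0.171, 0.062] [588.  32. 107.] 
[-0.055, -0.019, -0.115, 0.153, 0.273, 0.071] [587.  49. 100.] 
[-0.076, -0.025, -0.153, 0.237, 0.381, 0.062] [584.  68.  96.] [-0.46  0.52  0.17  2.16  1.    0.17  0.33]
[-0.099, -0.032, -0.191, 0.339, 0.489, 0.037] [577.  90.  92.] 
[-0.123, -0.038, -0.229, 0.457, 0.595, -0.006] [568. 113.  90.] 
[-0.148, -0.045, -0.267, 0.591, 0.694, -0.067] [555. 136.  89.] [-0.04  0.5  -0.47  2.32  2.21  0.25 -0.53]
[-0.174, -0.052, -0.305, 0.739, 0.781, -0.145] [539. 159.  91.] 
[-0.2, -0.06, -0.342, 0.899, 0.853, -0.238] [520. 182.  94.] 
[-0.227, -0.069, -0.38, 1.068, 0.906, -0.345] [498. 203.  98.] [ 0.23  0.55 -0.86  2.43  2.55  0.27 -0.48]
40 [ 0.2   0.59 -0.84  2.41  2.55  0.31 -0.47] [-0.  0.  0.]
20 [ 0.17  0.64 -0.83  2.4   2.55  0.34 -0.46] [-0.  0. -0.]
0 [ 0.15  0.68 -0.82  2.39  2.55  0.38 -0.45] [-0.  0. -0.]
-2.5 [ 0.14  0.69 -0.81  2.38  2.55  0.38 -0.45] [-0.  0. -0.]
```

```bash
python3 -m crank '[[[-0.001,-0.022,-0.027,-0.135,-0.018,0.136,0.45],[-0.002,-0.042,-0.056,-0.257,-0.026,0.256,0.45],[-0.004,-0.06,-0.088,-0.363,-0.024,0.364,0.45],[-0.007,-0.076,-0.121,-0.451,-0.012,0.46,0.45],[-0.011,-0.09,-0.156,-0.518,0.008,0.547,0.45],[-0.016,-0.102,-0.192,-0.563,0.036,0.628,0.45],[-0.022,-0.111,-0.23,-0.585,0.068,0.702,0.45],[-0.03,-0.118,-0.268,-0.581,0.101,0.771,0.45],[-0.038,-0.124,-0.308,-0.554,0.133,0.836,0.45],[-0.048,-0.127,-0.348,-0.502,0.16,0.895,0.45]]]'; python3 -c "
from h import *
print(observe()['joints'].round(2))"
```

```text
t: 4.2
tool_pos: [584.3, 5.7, 121.7]
ee_rot: [-3.06, 0.395, 2.692]
wrist_force: [0.5, -0.5, -0.2]
gripper_width: 0.448
finger_force: 0.0
[-0.39  0.49  0.14  2.11  0.72  0.39  0.18]
```

```bash
python3 -m crank '[[[-0.016,-0.007,-0.038,0.035,0.079,0.038,0.45],[-0.035,-0.013,-0.077,0.085,0.171,0.062,0.45],[-0.055,-0.019,-0.115,0.153,0.273,0.071,0.45],[-0.076,-0.025,-0.153,0.237,0.381,0.062,0.45],[-0.099,-0.032,-0.191,0.339,0.489,0.037,0.45],[-0.123,-0.038,-0.229,0.457,0.595,-0.006,0.45],[-0.148,-0.045,-0.267,0.591,0.694,-0.067,0.45],[-0.174,-0.052,-0.305,0.739,0.781,-0.145,0.45],[-0.2,-0.06,-0.342,0.899,0.853,-0.238,0.45],[-0.2,-0.06,-0.342,0.899,0.853,-0.238,0.45]]]'; python3 -c "
from s2 import *
print(observe()['joints'].round(2)); plan(c+60*n,RF); plan(c+35*n,RF)"
```

```text
t: 5.2
tool_pos: [517.6, 184.8, 94.0]
ee_rot: [-3.138, 0.543, -2.452]
wrist_force: [1.6, -0.5, -0.9]
gripper_width: 0.449
finger_force: 0.0
[ 0.16  0.55 -0.66  2.38  2.54  0.27 -0.59]
row [-0.0375 -0.016  -0.0571  0.0073  0.1775 -0.0355] deg 12.6 mm 27.2
row [-0.0375 -0.016  -0.0571 -0.0021  0.1982  0.1296] deg 12.6 mm 35.5
```

```bash
python3 -m crank '[[[-0.009,-0.004,-0.014,0,0.05,-0.01,0.45],[-0.018,-0.008,-0.028,0.007,0.1,-0.03,0.45],[-0.028,-0.012,-0.043,0.007,0.15,-0.035,0.45],[-0.0375,-0.016,-0.0571,0.007,0.178,-0.035,0.45],[-0.0375,-0.016,-0.0571,0.005,0.185,0.02,0.45],[-0.0375,-0.016,-0.0571,0,0.19,0.07,0.45],[-0.0375,-0.016,-0.0571,-0.002,0.198,0.12,0.45],[-0.0375,-0.016,-0.0571,-0.002,0.198,0.13,0.45],[-0.0375,-0.016,-0.0571,-0.002,0.198,0.13,0.45],[-0.0375,-0.016,-0.0571,-0.002,0.198,0.13,0.45]]]'; python3 -c "
from s2 import *
print(observe()['joints'].round(2)); plan(c-2.5*n,RF)
d=optics.grab_frame('wrist'); np.savez('wrist3.npz',**d); cv2.imwrite('pics/w3.png',d['frame'][...,::-1])"
```

```text
t: 6.2
tool_pos: [510.2, 213.0, 76.6]
ee_rot: [-3.14, 0.592, -2.246]
wrist_force: [-0.1, -0.1, -0.4]
gripper_width: 0.451
finger_force: 0.0
[ 0.26  0.66 -0.77  2.38  2.71  0.28 -0.52]
row [-0.0019 -0.0004 -0.0018 -0.0015  0.0253  0.2411] deg 0.5 mm 36.4
```

View pics/w3.png

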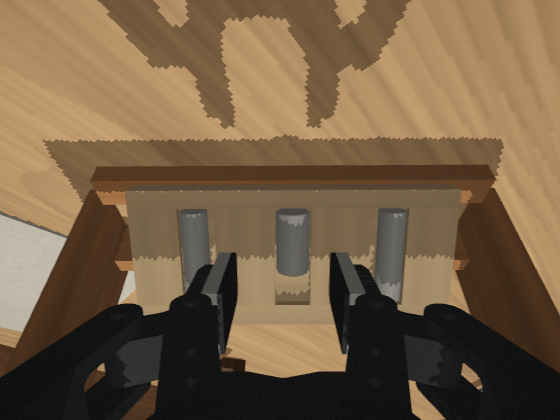

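The wrist view shows the short cell centred at about (292,240), with its flat end at v=208 and its knob end at v=275, between the open fingers at u 237–332. I'll check the lateral offset.

```bash
python3 -c "
from s2 import *
d=dict(np.load('wrist3.npz')); p=ray_plane(d,[(277,240),(309.5,240),(293,208),(293,275)],c,n); print(((p-o)@T).round(1)); print('c',((c-o)@T).round(1))
w=cloud(d); q=((w-o)@T)[215:265,280:306].reshape(-1,3); print('top ridge height over tray floor',np.nanpercentile((q-[-30,0,32])@[-s35,0,c35],[50,95]))
t=((w-o)@T)[215:280,320:370].reshape(-1,3);print(np.nanmedian((t-[-30,0,32])@[-s35,0,c35]))"
```

```text
[[-22.1  -7.2  48.1]
 [-22.    9.4  48.1]
 [-35.9   1.   38.4]
 [ -6.2   1.   59.2]]
c [-21.    0.4  48.8]
top ridge height over tray floor [16.4872789  17.87731638]
4.673964828980867
```

```bash
python3 -m crank '[[[-0.001,0,-0.001,0,0.01,0.04,0.45],[-0.002,0,-0.002,0,0.02,0.08,0.45],[-0.002,0,-0.002,0,0.028,0.12,0.45],[-0.002,0,-0.002,0,0.028,0.16,0.45],[-0.002,0,-0.002,0,0.028,0.19,0.45],[-0.002,0,-0.002,0,0.028,0.215,0.45],[-0.002,0,-0.002,0,0.028,0.23,0.45],[-0.002,0,-0.002,0,0.028,0.238,0.45],[-0.002,0,-0.002,0,0.028,0.238,0.45],[-0.002,0,-0.002,0,0.028,0.238,0.45]]]' 30; python3 -c "
from s2 import *
print(observe()['joints'].round(2)); plan(c-2.5*n,RF)"
```

```text
t: 7.25
tool_pos: [519.8, 230.7, 47.1]
ee_rot: [-3.141, 0.593, -2.239]
wrist_force: [0.0, 0.0, 0.1]
gripper_width: 0.449
finger_force: 0.0
[ 0.2   0.74 -0.75  2.36  2.71  0.35 -0.51]
row [-0.     -0.0003  0.     -0.0016  0.0003  0.004 ] deg 0.0 mm 0.7
```

```bash
python3 -m crank '[[[0,0,0,0,0,0,0.3],[0,0,0,0,0,0,0.15],[0,0,0,0,0,0,0.1],[0,0,0,0,0,0,0.1],[0,0,0,0,0,0,0.1],[0,0,0,0,0,0,0.1],[0,0,0,0,0,0,0.1],[0,0,0,0,0,0,0.1],[0,0,0,0,0,0,0.1],[0,0,0,0,0,0,0.1]]]' 30
```

```text
t: 8.25
tool_pos: [519.8, 230.7, 47.2]
ee_rot: [-3.141, 0.593, -2.239]
wrist_force: [-2.7, -3.3, 5.1]
gripper_width: 0.173
finger_force: 30.5
```

```bash
python3 -m crank '[[[0,0,0,0,0,-0.01,0.1],[0,0,0,0,0,-0.02,0.1],[0,0,0,0,0,-0.03,0.1],[0,0,0,0,0,-0.04,0.1],[0,0,0,0,0,-0.05,0.1],[0,0,0,0,0,-0.06,0.1],[0,0,0,0,0,-0.06,0.1],[0,0,0,0,0,-0.06,0.1],[0,0,0,0,0,-0.06,0.1],[0,0,0,0,0,-0.06,0.1]]]' 30
python3 -c "
from h import *
a=optics.grab_frame('side')
b=optics.grab_frame('wrist');np.savez('wrist4.npz',**b)
A=cv2.resize(a['frame'][270:370,225:305,::-1],(480,600),interpolation=cv2.INTER_CUBIC)
B=cv2.resize(b['frame'][150:350,200:360,::-1],(320,400),interpolation=cv2.INTER_CUBIC)
im=np.zeros((600,800,3),np.uint8);im[:,:480]=A;im[:400,480:]=B;cv2.imwrite('pics/w4.png',im)"
```

```text
t: 9.25
tool_pos: [516.7, 226.9, 54.5]
ee_rot: [-3.142, 0.593, -2.239]
wrist_force: [-0.1, 0.2, 0.8]
gripper_width: 0.178
finger_force: 30.0
```

View pics/w4.png

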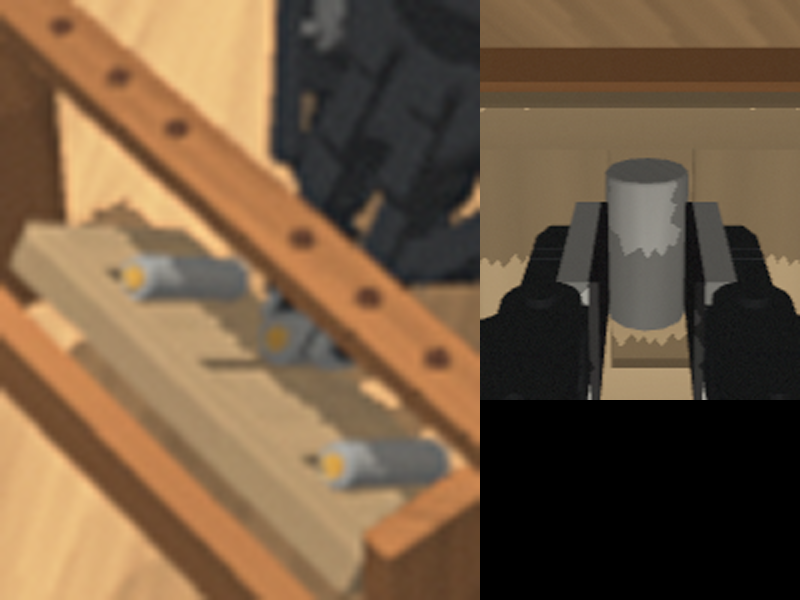

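The crops show the cell lifted clear and held square between the pads, with the flat end up at about (283,236) in the wrist view. The long cells are undisturbed. I'll measure how it sits in the tool frame.

```bash
python3 -c "
from s2 import *
d=dict(np.load('wrist4.npz')); s=observe(); R0=rot(s['ee_rot']); p=s['tool_pos']
w=(cloud(d)-p)@R0
for v in range(228,318,6): print(v,w[v,284].round(1), w[v,276].round(1),w[v,292].round(1))
"
cat > pl.py <<'E'
from s2 import *
s=observe(); bay=np.array([517,-177,130.]); rng=np.random.default_rng(1)
h=np.radians(180-12.6); Rp=RZ(h)@R.from_euler('x',np.pi).as_matrix()
for k in range(12):
    q=ik(bay,Rp,s['joints'] if k==0 else rng.uniform(lo,hi),L); a,b=fk(q.x,L)
    if np.linalg.norm(a-bay)<1.5 and R.from_matrix(b.T@Rp).magnitude()<.02: print(k,min((q.x-lo).min(),(hi-q.x).min()).round(2),q.x.round(2))
E
python3 pl.py
```

```text
228 [13.5 -0.3 16. ] [13.6 -3.9 15.8] [13.7  3.4 15.6]
234 [17.1 -0.3 -2.1] [16.6 -3.6 -0.8] [16.7  3.  -1.2]
240 [16.8 -0.3 -8.3] [17.  -3.4 -8.9] [16.7  2.8 -8.1]
246 [ 15.1  -0.3 -10.2] [14.8 -3.4 -9.6] [14.7  2.8 -9.2]
252 [12.2 -0.3 -9.4] [12.4 -3.4 -9.9] [12.4  2.8 -9.7]
258 [ 9.8 -0.3 -9.5] [ 9.6 -3.4 -9.1] [ 9.5  2.8 -9. ]
264 [  7.8  -0.3 -10.8] [ 7.4 -3.4 -9.8] [ 7.3  2.8 -9.7]
270 [  5.1  -0.3 -10.4] [ 4.5 -3.5 -9.2] [  5.1   2.8 -10.4]
276 [  2.8  -0.3 -11. ] [  2.4  -3.5 -10.2] [ 2.1  2.9 -9.5]
282 [-0.3 -0.3 -9.9] [-0.8 -3.5 -9. ] [-0.5  2.9 -9.5]
288 [ -1.8  -0.3 -12.1] [-3.1 -3.5 -9.7] [-3.6  2.9 -8.7]
294 [-5.6 -0.3 -9.9] [-5.6 -3.5 -9.9] [ -5.3   2.9 -10.5]
300 [ -7.8  -0.3 -10.9] [-9.  -3.5 -8.7] [-8.5  2.9 -9.6]
306 [-11.   -0.3 -10. ] [-10.3  -3.5 -11.2] [-11.4   3.   -9.3]
312 [-13.7  -0.3 -10. ] [-13.9  -3.5  -9.6] [-13.1   2.9 -11. ]
0 0.1 [ 1.06  0.85 -1.42  1.89  0.89  1.25  0.7 ]
1 0.58 [ 0.67  0.55 -0.64  1.88  0.42  0.86  1.17]
2 0.52 [ 0.88  0.64 -1.    1.88  0.65  0.99  0.94]
3 0.58 [ 0.34  0.5  -0.14  1.88  0.1   0.76  1.5 ]
4 0.58 [ 0.61  0.53 -0.55  1.88  0.36  0.83  1.23]
5 0.58 [ 0.49  0.51 -0.37  1.88  0.25  0.8   1.34]
6 0.58 [ 0.4   0.51 -0.23  1.88  0.16  0.77  1.43]
9 0.58 [ 0.44  0.51 -0.3   1.88  0.2   0.78  1.39]
10 0.17 [ 1.04  0.81 -1.35  1.88  0.86  1.2   0.73]
11 0.57 [ 0.09  0.53  0.24  1.89 -0.18  0.74  1.77]
```

```bash
cat > s3.py <<'E'
from s2 import *
s=observe(); q0=s['joints']; h=np.radians(180-12.6); Rp=RZ(h)@R.from_euler('x',np.pi).as_matrix()
p1=s['tool_pos']+70*n-rot(s['ee_rot'])[:,2]*0; R1=rot(s['ee_rot'])
q=q0.copy()
for f in np.linspace(.1,1,10): q=track(q,s['tool_pos']+70*f*n,R1)
print('after retreat',q.round(2),p1.round(0), (fk(q,L)[0]-p1).round(1))
if __name__=='__main__':
    qs=q.copy(); qg=ik(np.array([510,-165,190.]),Rp,np.array([.4,.5,-.3,1.8,.25,.8,1.34]),L).x; print(qg.round(2))
    N=20; 
    for i in range(N):
        if i%10==0: pb,Rb=fk(qs+(qg-qs)*i/N,L)
        f=(i+1)/N; a,b=fk(qs+(qg-qs)*f,L); q=track(q,a,b)
        print(np.r_[R.from_matrix(Rb.T@b).as_rotvec()/np.pi,Rb.T@(a-pb)/150].round(3).tolist(),a.round(0),b[:,2].round(2),q.round(2) if i%4==3 else '')
E
python3 s3.py
```

```text
after retreat [ 0.24  0.5  -0.84  2.44  2.65  0.23 -0.59] [492. 195. 112.] [ 0.  0. -0.]
[ 0.46  0.42 -0.33  1.85  0.17  0.9   1.4 ]
[0.027, -0.002, 0.015, -0.012, -0.268, -0.029] [523. 170. 116.] [ 0.41  0.39 -0.82] 
[0.054, -0.002, 0.03, 0.005, -0.533, -0.076] [550. 140. 121.] [ 0.47  0.33 -0.82] 
[0.08, 0.001, 0.045, 0.05, -0.787, -0.142] [573. 108. 125.] [ 0.52  0.26 -0.81] 
[0.106, 0.007, 0.06, 0.12, -1.026, -0.223] [592.  74. 129.] [ 0.55  0.18 -0.81] [ 0.11  0.46 -0.49  2.34  2.49  0.31 -0.54]
[0.13, 0.015, 0.076, 0.214, -1.244, -0.317] [605.  38. 133.] [ 0.57  0.1  -0.81] 
[0.153, 0.026, 0.092, 0.327, -1.436, -0.422] [614.   2. 137.] [ 0.58  0.02 -0.81] 
[0.172, 0.039, 0.109, 0.454, -1.599, -0.533] [617. -33. 140.] [ 0.57 -0.06 -0.82] 
[0.189, 0.054, 0.126, 0.592, -1.732, -0.648] [616. -66. 143.] [ 0.55 -0.13 -0.83] [-0.22  0.46  0.08  2.24  2.16  0.21 -0.37]
[0.203, 0.07, 0.144, 0.734, -1.832, -0.762] [611. -97. 145.] [ 0.51 -0.2  -0.84] 
[0.213, 0.087, 0.163, 0.874, -1.9, -0.873] [ 603. -124.  147.] [ 0.46 -0.25 -0.85] 
[0.009, 0.02, 0.014, 0.101, -0.141, -0.006] [ 591. -14
[... 231 characters left out ...]
 -0.33 -0.9 ] 
[0.013, 0.083, 0.055, 0.401, -0.389, -0.091] [ 550. -190.  154.] [ 0.22 -0.32 -0.92] 
[0.006, 0.102, 0.068, 0.479, -0.416, -0.138] [ 537. -195.  157.] [ 0.16 -0.3  -0.94] 
[-0.005, 0.119, 0.081, 0.538, -0.418, -0.191] [ 526. -196.  160.] [ 0.11 -0.27 -0.96] [-0.48  0.67  1.    2.   -0.6   0.61  2.28]
[-0.019, 0.134, 0.094, 0.572, -0.401, -0.251] [ 517. -192.  165.] [ 0.06 -0.22 -0.97] 
[-0.038, 0.146, 0.107, 0.578, -0.369, -0.316] [ 511. -186.  171.] [ 0.03 -0.15 -0.99] 
[-0.059, 0.154, 0.118, 0.553, -0.327, -0.386] [ 508. -176.  179.] [ 0.01 -0.08 -1.  ] 
[-0.083, 0.158, 0.13, 0.496, -0.282, -0.461] [ 510. -165.  190.] [ 0. -0. -1.] [-0.37  0.63  0.97  1.88 -0.63  0.97  2.24]
```

```bash
python3 -m crank '[[[0,0,0,0,0,-0.03,0.1],[0,0,0,0,0,-0.07,0.1],[0,0,0,0,0,-0.12,0.1],[0,0,0,0,0,-0.18,0.1],[0,0,0,0,0,-0.24,0.1],[0,0,0,0,0,-0.3,0.1],[0,0,0,0,0,-0.36,0.1],[0,0,0,0,0,-0.42,0.1],[0,0,0,0,0,-0.46,0.1],[0,0,0,0,0,-0.467,0.1]]]' 40; python3 -m crank '[[[0.009,0,0.005,-0.006,-0.09,-0.01,0.1],[0.018,0,0.01,-0.012,-0.18,-0.02,0.1],[0.027,-0.002,0.015,-0.012,-0.268,-0.029,0.1],[0.036,-0.002,0.02,-0.01,-0.356,-0.045,0.1],[0.045,-0.002,0.025,-0.005,-0.445,-0.06,0.1],[0.054,-0.002,0.03,0.005,-0.533,-0.076,0.1],[0.063,-0.001,0.035,0.02,-0.62,-0.1,0.1],[0.072,0,0.04,0.035,-0.7,-0.12,0.1],[0.08,0.001,0.045,0.05,-0.787,-0.142,0.1],[0.093,0.004,0.052,0.08,-0.9,-0.18,0.1]]]'
sed -i 's/^p1=/if 0: p1=/; s/^for f in np.linspace.*/R1=0/; s/^print(.after.*/print(q.round(2))/' s3.py; python3 s3.py
```

```text
t: 10.35
tool_pos: [492.5, 195.7, 113.3]
ee_rot: [-3.14, 0.593, -2.239]
wrist_force: [-0.3, -0.8, -0.6]
gripper_width: 0.173
finger_force: 42.1
t: 11.35
tool_pos: [583.3, 91.9, 128.3]
ee_rot: [-2.958, 0.595, -2.438]
wrist_force: [0.1, -0.8, -0.4]
gripper_width: 0.177
finger_force: 42.2
[ 0.27  0.5  -0.6   2.34  2.57  0.29 -0.5 ]
[ 0.46  0.42 -0.33  1.85  0.17  0.9   1.4 ]
[0.023, 0.001, 0.012, 0.005, -0.222, -0.019] [611.  23. 123.] [ 0.57  0.15 -0.8 ] 
[0.046, 0.005, 0.023, 0.032, -0.438, -0.051] [624.  -7. 130.] [ 0.6   0.09 -0.8 ] 
[0.068, 0.011, 0.035, 0.078, -0.641, -0.095] [633. -37. 136.] [ 0.61  0.02 -0.79] 
[0.089, 0.019, 0.047, 0.144, -0.829, -0.15] [638. -67. 141.] [ 0.62 -0.05 -0.79] [ 0.11  0.47 -0.28  2.26  2.37  0.34 -0.43]
[0.108, 0.029, 0.059, 0.226, -0.998, -0.214] [640. -96. 146.] [ 0.61 -0.12 -0.78] 
[0.125, 0.042, 0.072, 0.32, -1.145, -0.285] [ 637. -124.  150.] [ 0.59 -0.19 -0.79] 
[0.139, 0.056, 0.085, 0.424, -1.267, -0.361] [ 632. -150.  153.] [ 0.56 -0.25 -0.79] 
[0.151, 0.071, 0.098, 0.534, -1.363, -0.439] [ 623. -173.  156.] [ 0.52 -0.3  -0.8 ] [-0.23  0.5 
[... 480 characters left out ...]
.24 -0.39 -0.89] 
[-0.005, 0.078, 0.04, 0.359, -0.167, -0.108] [ 543. -234.  161.] [ 0.19 -0.37 -0.91] 
[-0.016, 0.096, 0.049, 0.424, -0.148, -0.158] [ 531. -230.  162.] [ 0.13 -0.33 -0.93] 
[-0.029, 0.112, 0.058, 0.471, -0.109, -0.216] [ 521. -222.  165.] [ 0.09 -0.29 -0.95] [-0.03  0.46  0.26  1.94  0.26  0.62  1.41]
[-0.046, 0.127, 0.066, 0.496, -0.054, -0.283] [ 514. -212.  168.] [ 0.05 -0.23 -0.97] 
[-0.067, 0.138, 0.074, 0.496, 0.015, -0.357] [ 509. -198.  173.] [ 0.02 -0.16 -0.99] 
[-0.09, 0.146, 0.082, 0.469, 0.092, -0.439] [ 508. -182.  180.] [ 0.01 -0.08 -1.  ] 
[-0.115, 0.151, 0.089, 0.414, 0.172, -0.53] [ 510. -165.  190.] [ 0. -0. -1.] [ 0.17  0.42  0.08  1.85 -0.04  0.87  1.62]
```

```bash
python3 -m crank '[[[0.012,0,0.006,0.002,-0.11,-0.01,0.1],[0.023,0.001,0.012,0.005,-0.222,-0.019,0.1],[0.035,0.003,0.018,0.018,-0.33,-0.035,0.1],[0.046,0.005,0.023,0.032,-0.438,-0.051,0.1],[0.057,0.008,0.029,0.055,-0.54,-0.073,0.1],[0.068,0.011,0.035,0.078,-0.641,-0.095,0.1],[0.079,0.015,0.041,0.11,-0.735,-0.12,0.1],[0.089,0.019,0.047,0.144,-0.829,-0.15,0.1],[0.1,0.024,0.053,0.185,-0.92,-0.18,0.1],[0.108,0.029,0.059,0.226,-0.998,-0.214,0.1]]]'; python3 s3.py
```

```text
t: 12.35
tool_pos: [628.2, -55.3, 158.3]
ee_rot: [-2.75, 0.56, -2.68]
wrist_force: [-0.2, 0.5, -0.2]
gripper_width: 0.172
finger_force: 42.3
[ 0.07  0.44 -0.22  2.29  2.26  0.36 -0.37]
[ 0.46  0.42 -0.33  1.85  0.17  0.9   1.4 ]
[0.016, 0.003, 0.009, 0.008, -0.158, 0.003] [ 624. -114.  159.] [ 0.61 -0.17 -0.77] 
[0.032, 0.009, 0.018, 0.032, -0.308, -0.001] [ 626. -135.  165.] [ 0.61 -0.23 -0.76] 
[0.046, 0.016, 0.026, 0.07, -0.447, -0.012] [ 625. -157.  169.] [ 0.59 -0.27 -0.76] 
[0.06, 0.025, 0.035, 0.122, -0.574, -0.028] [ 622. -177.  173.] [ 0.57 -0.32 -0.76] [-0.08  0.45  0.06  2.21  2.01  0.35 -0.22]
[0.071, 0.036, 0.044, 0.185, -0.686, -0.049] [ 617. -195.  176.] [ 0.54 -0.36 -0.76] 
[0.081, 0.049, 0.053, 0.256, -0.781, -0.075] [ 610. -212.  178.] [ 0.51 -0.4  -0.76] 
[0.088, 0.062, 0.062, 0.334, -0.857, -0.104] [ 601. -226.  179.] [ 0.47 -0.43 -0.77] 
[0.093, 0.077, 0.072, 0.414, -0.915, -0.136] [ 591. -238.  179.] [ 0.42 -0.45 -0.79] [-0.33  0.52  0.51  2.1   1.21  0.2   0.47]
[0.096, 0.092, 0.081, 0.495, -0.952, -0.17] [ 580. -247.  179.] [ 0.38 -0.46 -0.8 ] 
[0.095, 0.108, 
[... 348 characters left out ...]
3.] [ 0.18 -0.42 -0.89] 
[-0.024, 0.068, 0.023, 0.278, 0.005, -0.077] [ 526. -248.  172.] [ 0.14 -0.38 -0.91] 
[-0.037, 0.084, 0.027, 0.327, 0.049, -0.118] [ 518. -239.  171.] [ 0.1  -0.34 -0.94] 
[-0.053, 0.098, 0.031, 0.362, 0.106, -0.169] [ 512. -228.  172.] [ 0.06 -0.29 -0.96] [ 0.17  0.42 -0.02  1.93  0.44  0.72  1.2 ]
[-0.071, 0.11, 0.035, 0.381, 0.175, -0.23] [ 508. -215.  174.] [ 0.04 -0.22 -0.97] 
[-0.092, 0.12, 0.038, 0.383, 0.253, -0.3] [ 507. -200.  177.] [ 0.02 -0.15 -0.99] 
[-0.115, 0.128, 0.041, 0.365, 0.337, -0.381] [ 507. -183.  182.] [ 0.   -0.08 -1.  ] 
[-0.14, 0.133, 0.043, 0.327, 0.423, -0.472] [ 510. -165.  190.] [ 0. -0. -1.] [ 0.36  0.41 -0.19  1.85  0.1   0.89  1.47]
```

```bash
python3 -m crank '[[[0.016,0.003,0.009,0.008,-0.158,0.003,0.1],[0.032,0.009,0.018,0.032,-0.308,-0.001,0.1],[0.046,0.016,0.026,0.07,-0.447,-0.012,0.1],[0.06,0.025,0.035,0.122,-0.574,-0.028,0.1],[0.071,0.036,0.044,0.185,-0.686,-0.049,0.1],[0.081,0.049,0.053,0.256,-0.781,-0.075,0.1],[0.088,0.062,0.062,0.334,-0.857,-0.104,0.1],[0.093,0.077,0.072,0.414,-0.915,-0.136,0.1],[0.096,0.092,0.081,0.495,-0.952,-0.17,0.1],[0.095,0.108,0.09,0.573,-0.97,-0.205,0.1]]]'; python3 s3.py | head -2; python3 -c "
from s3 import *
plan([505,-172,190],Rp)"
```

```text
t: 13.35
tool_pos: [577.3, -216.6, 183.2]
ee_rot: [-2.652, 0.368, -3.126]
wrist_force: [0.1, -1.2, 0.2]
gripper_width: 0.176
finger_force: 42.3
[-0.15  0.43  0.22  2.13  1.09  0.44  0.54]
[ 0.46  0.42 -0.33  1.85  0.17  0.9   1.4 ]
[-0.15  0.43  0.22  2.13  1.09  0.44  0.54]
row [-0.1396  0.1323  0.0439  0.4292  0.1682 -0.3325] deg 35.5 mm 85.2
```

Unwinding nicely. Next I'll go vertical above the meter, about 190 mm up.

```bash
python3 -m crank '[[[-0.017,0.016,0.005,0.053,0.02,-0.04,0.1],[-0.035,0.033,0.011,0.107,0.04,-0.08,0.1],[-0.052,0.05,0.016,0.16,0.06,-0.125,0.1],[-0.07,0.066,0.022,0.215,0.085,-0.166,0.1],[-0.087,0.083,0.027,0.27,0.105,-0.21,0.1],[-0.105,0.099,0.033,0.32,0.126,-0.25,0.1],[-0.122,0.116,0.038,0.375,0.147,-0.29,0.1],[-0.14,0.1323,0.0439,0.429,0.168,-0.333,0.1],[-0.14,0.1323,0.0439,0.429,0.168,-0.333,0.1],[-0.14,0.1323,0.0439,0.429,0.168,-0.333,0.1]]]'; python3 -c "
from s3 import *
plan([505,-172,190],Rp)
b=optics.grab_frame('wrist');np.savez('wrist5.npz',**b); cv2.imwrite('pics/w5.png',b['frame'][...,::-1])"
```

```text
t: 14.35
tool_pos: [505.6, -172.8, 189.9]
ee_rot: [3.142, 0.003, 2.923]
wrist_force: [0.6, -0.2, -0.2]
gripper_width: 0.175
finger_force: 42.3
[ 0.42  0.42 -0.26  1.86  0.14  0.88  1.45]
row [ 0.      0.0009  0.0003  0.0048  0.0041 -0.0009] deg 0.2 mm 1.0
```

View pics/w5.png

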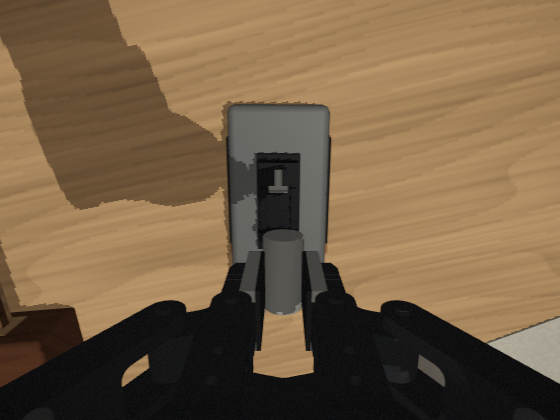

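The wrist view shows the meter body at u 228–329 and the black holder at u 257–300, starting at v=153 (the housing). The contact plate is at (278,190), and the held cell has its flat end at (284,232), on the contact side, which is correct. I'll measure the holder from the depth map.

```bash
cat > m.py <<'E'
from s3 import *
def meas(f,ymax=232):
    d=dict(np.load(f)); w=cloud(d); st=observe()
    reg=np.zeros(w.shape[:2],bool); reg[98:ymax,215:345]=1
    body=reg&(w[...,2]>36)&(w[...,2]<75)
    p=w[body]; r=cv2.minAreaRect(p[:,:2].astype(np.float32)); print('body',r)
    hold=reg&(w[...,2]>45.5)&(w[...,2]<75); 
    q=w[hold]; r2=cv2.minAreaRect(q[:,:2].astype(np.float32)); print('holder',r2)
    return d,w,body,hold
d,w,body,hold=meas('wrist5.npz')
# side edges of body per row -> yaw & centreline
L_,R_,C=[],[],[]
for v in range(115,225,3):
    u=np.where(body[v])[0]; a,b=w[v,u[0]],w[v,u[-1]]; L_.append(a);R_.append(b)
    h=np.where(hold[v])[0]
    C.append((v,np.r_[(a+b)[:2]/2,np.linalg.norm((a-b)[:2])], (w[v,h[0]]+w[v,h[-1]])[:2]/2 if len(h) else None, np.linalg.norm((w[v,h[0]]-w[v,h[-1]])[:2]) if len(h) else 0))
for e in(L_,R_):
    e=np.array(e); k=np.polyfit(e[:,0],e[:,1],1); print('edge yaw',np.degrees(np.arctan(k[0])))
cl=np.array([x[1] for x in C]); k=np.polyfit(cl[:,0],cl[:,1],1); print('mid yaw',np.degrees(np.arctan(k[0])),'y at 517',np.polyval(k,517),'width',np.median(cl[:,2]))
hc=np.array([np.r_[x[2],x[3]] for x in C if x[2] is not None]); k=np.polyfit(hc[:,0],hc[:,1],1); print('holder mid yaw',np.degrees(np.arctan(k[0])),'y at 517',np.polyval(k,517),hc[:,2].round(0))
for v in range(148,232,3): print(v,w[v,279].round(1),d['frame'][v,279])
E
python3 m.py
```

```text
[ 0.42  0.42 -0.26  1.86  0.14  0.88  1.45]
body ((489.52532958984375, -174.08912658691406), (83.9158935546875, 104.1360855102539), 77.34783172607422)
holder ((505.3033447265625, -177.65402221679688), (34.09410095214844, 62.784996032714844), 77.44294738769531)
edge yaw -13.714147979393795
edge yaw -11.359675940483465
mid yaw -12.544981559519444 y at 517 -180.19900733737535 width 82.12928649874688
holder mid yaw -12.790786888135111 y at 517 -180.26781187128105 [33. 33. 33. 33. 33. 33. 34. 34. 34. 34. 33. 33. 33. 33. 33. 34. 33. 33.
 33. 33. 33. 33. 33. 33.]
148 [ 471.4 -168.7   42.5] [107 108 103]
151 [ 473.6 -169.2   43. ] [109 109 104]
154 [ 475.1 -169.5   49.5] [24 24 22]
157 [ 477.5 -170.    48.1] [33 33 32]
160 [ 479.3 -170.4   51.1] [13 14 13]
163 [ 479.8 -170.4   63.1] [35 36 36]
166 [ 482.  -170.9   62.6] [20 21 19]
169 [ 484.4 -171.4   61.7] [33 33 33]
172 [ 487.8 -172.3   54.5] [91 89 84]
175 [ 489.9 -172.8   55.4] [92 90 86]
178 [ 492.3 -173.3   54.9] [89 90 84]
181 [ 494.4 -173.8   55.5] [90 88 84]
184 [ 496.8 -174.3   55.3] [92 89 85]
187 [ 497.1 -174.3   64.6] [94 92 87]
190 [ 499.6 -174.9   63.3] [67 66 63]
193 [ 505.3 -176.3   48.2] [16 17 16]
196 [ 507.8 -176.9   48. ] [30 29 29]
199 [ 510.  -177.3   48.8] [27 26 28]
202 [ 512.7 -178.    47.5] [31 29 31]
205 [ 514.8 -178.4   48.9] [29 29 29]
208 [ 517.4 -179.    48.1] [33 33 32]
211 [ 519.6 -179.5   48.8] [28 27 26]
214 [ 521.8 -180.    49.8] [29 29 26]
217 [ 524.8 -180.7   48. ] [27 30 27]
220 [ 527.1 -181.2   48.6] [26 26 26]
223 [ 529.6 -181.8   48.6] [30 31 28]
226 [ 531.7 -182.3   49.7] [28 27 26]
229 [ 489.2 -171.3  184.7] [39 38 37]
```

```bash
python3 -c "
from s3 import *
h=np.radians(180-12.7); Rp=RZ(h)@R.from_euler('x',np.pi).as_matrix(); ex=np.array([np.cos(np.radians(12.7)),-np.sin(np.radians(12.7)),0])
plan(np.array([517.1,-179.5,105])+28*ex,Rp)"
```

```text
[ 0.42  0.42 -0.26  1.86  0.14  0.88  1.45]
row [ 0.      0.0009  0.0013 -0.2705 -0.032   0.5666] deg 0.3 mm 94.3
```

```bash
python3 -m crank '[[[0,0,0,-0.04,-0.005,0.06,0.1],[0,0,0,-0.08,-0.01,0.13,0.1],[0,0,0,-0.12,-0.015,0.21,0.1],[0,0.001,0.001,-0.16,-0.02,0.3,0.1],[0,0.001,0.001,-0.2,-0.025,0.38,0.1],[0,0.001,0.001,-0.24,-0.03,0.46,0.1],[0,0.001,0.001,-0.27,-0.032,0.52,0.1],[0,0.001,0.001,-0.27,-0.032,0.555,0.1],[0,0.001,0.001,-0.27,-0.032,0.567,0.1],[0,0.001,0.001,-0.27,-0.032,0.567,0.1]]]'; python3 -c "
from h import *
b=optics.grab_frame('wrist');np.savez('wrist6.npz',**b); cv2.imwrite('pics/w6.png',b['frame'][...,::-1])"
```

```text
t: 15.4
tool_pos: [544.1, -185.5, 105.0]
ee_rot: [3.14, -0.001, 2.92]
wrist_force: [0.3, 0.3, 0.0]
gripper_width: 0.174
finger_force: 42.3
```

View pics/w6.png

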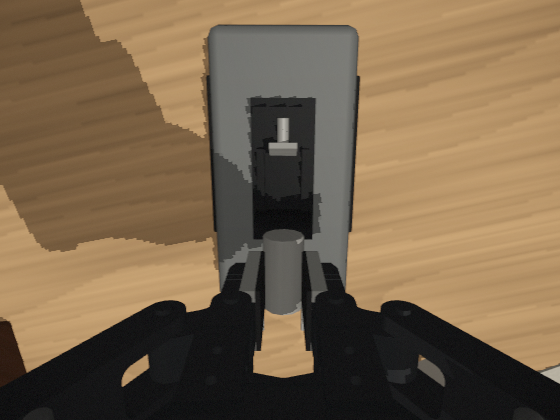

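The wrist view now shows the whole holder at u 252–314, v 98–238. The contact plate is at (283,148), almost in line with the cell axis at (284,270). I'll compute the offsets in the tool frame, comparing holder and cell in the same camera.

```bash
python3 -c "
from s3 import *
d=dict(np.load('wrist6.npz')); s=observe(); R0=rot(s['ee_rot']); p=s['tool_pos']; W=cloud(d); t=(W-p)@R0
print('tool z of bench-frame: height = ',p[2],'- z')
for v in list(range(94,242,4)): 
  row=np.where((W[v,230:340,2]>45.5)&(W[v,230:340,2]<75))[0]+230
  print(v,'c',t[v,283].round(1),(p[2]-t[v,283,2]).round(1), 'holder y',t[v,row[0],1].round(1) if len(row) else '',t[v,row[-1],1].round(1) if len(row) else '')
f=d['frame'].astype(int); u=np.where(f[149,255:312].mean(1)>90)[0]+255; print('plate u',u[0],u[-1],t[149,u[0]+1].round(1),t[149,u[-1]-1].round(1))
print('cell edges',[t[275,x].round(1) for x in(262,264,266,284,301,303,305)])
bd=[(lambda r:(t[v,r[0],1]+t[v,r[-1],1])/2)(np.where((W[v,195:370,2]>38)&(W[v,195:370,2]<45))[0]+195) for v in range(40,230,10)]; print('body mid y',np.round(bd,1))
"
```

```text
[ 0.4   0.57 -0.23  1.85  0.18  0.74  1.42]
tool z of bench-frame: height =  105.37376279278294 - z
94 c [72.9 -0.4 62.7] 42.6 holder y  
98 c [70.7 -0.4 56.5] 48.9 holder y -17.5 16.3
102 c [68.7 -0.4 55.9] 49.5 holder y -17.5 15.8
106 c [66.7 -0.4 57.2] 48.2 holder y -17.6 15.8
110 c [64.9 -0.4 41.6] 63.8 holder y -17.8 15.8
114 c [63.  -0.4 42.3] 63.0 holder y -17.7 15.8
118 c [60.9 -0.4 49.5] 55.8 holder y -17.8 15.9
122 c [58.9 -0.4 50. ] 55.4 holder y -17.3 16.0
126 c [56.9 -0.4 49.9] 55.5 holder y -17.3 16.1
130 c [54.9 -0.4 49.9] 55.5 holder y -17.3 16.0
134 c [52.8 -0.4 50.4] 55.0 holder y -17.4 16.2
138 c [50.9 -0.4 49. ] 56.3 holder y -17.5 16.1
142 c [48.8 -0.4 50.1] 55.3 holder y -17.6 15.7
146 c [47.7 -0.4 41. ] 64.4 holder y -17.4 15.7
150 c [45.3 -0.4 44.4] 60.9 holder y -17.7 15.8
154 c [42.6 -0.4 49.7] 55.7 holder y -17.7 15.8
158 c [39.5 -0.4 57.3] 48.1 holder y -17.7 15.8
162 c [37.4 -0.4 56.9] 48.5 holder y -17.7 15.8
166 c [35.1 -0.4 57.2] 48.1 holder y -17.8 15.9
170 c [33.2 -0.4 55.9] 49.5 holder y -17.3 16.1
174 c [30.8 -0.4 56.9] 48.5 holder y -17.4 16.0
178
[... 438 characters left out ...]
.  -0.4 46.3] 59.0 holder y -17.9 15.9
218 c [ 9.6 -0.4 43.7] 61.7 holder y -18.0 15.9
222 c [ 8.7 -0.4 39.5] 65.9 holder y -17.4 15.5
226 c [ 6.1 -0.4 40.7] 64.7 holder y -17.5 15.5
230 c [16.3 -0.4  4.7] 100.7 holder y -17.5 15.7
234 c [16.6 -0.4 -1. ] 106.4 holder y -17.6 15.7
238 c [16.6 -0.4 -6. ] 111.3 holder y -17.7 15.7
plate u 270 296 [46.  -6.4 42.4] [46.1  5.6 42. ]
cell edges [array([  8.2,  -8. , -21.4]), array([ 1.1, -8.1, -6.8]), array([ 0.7, -7.3, -6. ]), array([  3.1,  -0. , -10.9]), array([ 1.3,  6.8, -7.2]), array([  7.9,   6.8, -20.8]), array([ 10.1,   7.2, -25.4])]
body mid y [-0.6 -1.1 -0.5 -0.4  0.3 -1.  -0.5 -0.2 -0.9 -1.  -0.9 -0.3 -0.7 -1.
 -0.5 -1.  -0.9 -1.  -0.5]
```

```bash
python3 -m crank '[[[0,0,0,0.04,0,0,0.1],[0,0,0,0.09,-0.001,0,0.1],[0,0,0,0.14,-0.002,0,0.1],[0,0,0,0.175,-0.003,0.02,0.1],[0,0,0,0.192,-0.003,0.06,0.1],[0,0,0,0.192,-0.003,0.11,0.1],[0,0,0,0.192,-0.003,0.16,0.1],[0,0,0,0.192,-0.003,0.19,0.1],[0,0,0,0.192,-0.003,0.2,0.1],[0,0,0,0.192,-0.003,0.2,0.1]]]'; python3 -c "
from h import *
a=optics.grab_frame('side');b=optics.grab_frame('wrist');np.savez('wrist7.npz',**b)
A=cv2.resize(a['frame'][170:245,260:360,::-1],(500,375),interpolation=cv2.INTER_CUBIC)
B=cv2.resize(b['frame'][100:350,210:360,::-1],(300,500),interpolation=cv2.INTER_CUBIC)
im=np.zeros((500,800,3),np.uint8);im[:375,:500]=A;im[:,500:]=B;cv2.imwrite('pics/w7.png',im)"
```

```text
t: 16.45
tool_pos: [516.1, -179.5, 74.7]
ee_rot: [3.14, -0.002, 2.921]
wrist_force: [-0.4, -0.2, 0.3]
gripper_width: 0.174
finger_force: 42.3
```

View pics/w7.png

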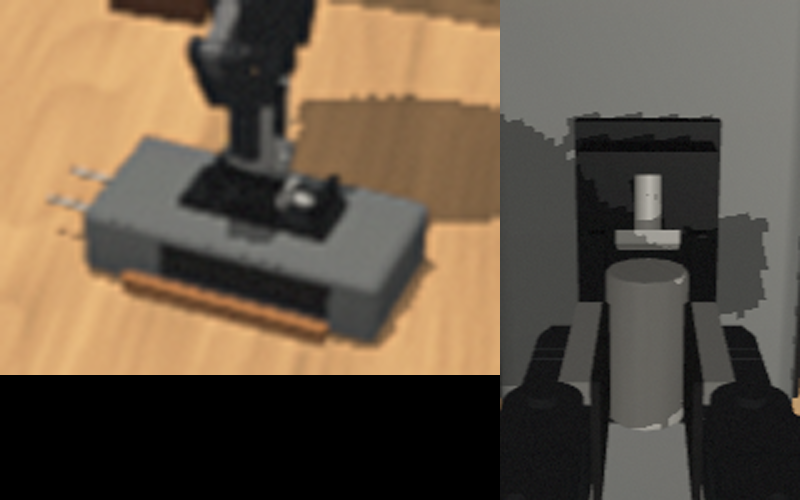

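The side crop shows the gripper over the holder. The wrist crop shows the cell (608–687) centred on the contact plate (615–680). Now I'll lower it, checking the forces.

```bash
python3 -m crank '[[[0,0,0,0,0,0.01,0.1],[0,0,0,0,0,0.02,0.1],[0,0,0,0,0,0.03,0.1],[0,0,0,0,0,0.04,0.1],[0,0,0,0,0,0.05,0.1],[0,0,0,0,0,0.06,0.1],[0,0,0,0,0,0.07,0.1],[0,0,0,0,0,0.08,0.1],[0,0,0,0,0,0.08,0.1],[0,0,0,0,0,0.08,0.1]]]'
```

```text
t: 17.55
tool_pos: [516.3, -179.6, 63.1]
ee_rot: [3.14, -0.001, 2.92]
wrist_force: [1.6, 0.7, -1.3]
gripper_width: 0.174
finger_force: 42.3
```

```bash
python3 -m crank '[[[0,0,0,0,0,0.008,0.1],[0,0,0,0,0,0.016,0.1],[0,0,0,0,0,0.024,0.1],[0,0,0,0,0,0.032,0.1],[0,0,0,0,0,0.04,0.1],[0,0,0,0,0,0.045,0.1],[0,0,0,0,0,0.049,0.1],[0,0,0,0,0,0.049,0.1],[0,0,0,0,0,0.049,0.1],[0,0,0,0,0,0.049,0.1]]]'
```

```text
t: 18.55
tool_pos: [516.1, -179.5, 55.7]
ee_rot: [3.14, -0.001, 2.92]
wrist_force: [2.1, -0.5, -0.5]
gripper_width: 0.174
finger_force: 42.2
```

```bash
python3 -m crank '[[[0,0,0,0,0,0,0.19],[0,0,0,0,0,0,0.22],[0,0,0,0,0,0,0.26],[0,0,0,0,0,0,0.32],[0,0,0,0,0,0,0.38],[0,0,0,0,0,0,0.4],[0,0,0,0,0,-0.04,0.4],[0,0,0,0,0,-0.1,0.4],[0,0,0,0,0,-0.18,0.4],[0,0,0,0,0,-0.25,0.4]]]'; python3 -c "
from h import *
s=observe();b=optics.grab_frame('wrist');np.savez('wrist8.npz',**b)
B=cv2.resize(b['frame'][100:350,200:370,::-1],(408,600),interpolation=cv2.INTER_CUBIC);cv2.imwrite('pics/w8.png',B)
W=cloud(b); R0=rot(s['ee_rot']); t=(W-s['tool_pos'])@R0; 
for v in range(170,330,5): print(v,t[v,284].round(1),W[v,284,2].round(1))"
```

```text
t: 19.55
tool_pos: [516.4, -179.7, 94.7]
ee_rot: [3.14, -0.0, 2.92]
wrist_force: [-0.1, -0.0, -0.3]
gripper_width: 0.4
finger_force: 0.0
170 [36.9  0.1 32.8] 61.9
175 [34.5  0.1 32.4] 62.3
180 [30.5  0.1 40.2] 54.5
185 [28.   0.1 39.9] 54.8
190 [25.6  0.1 39. ] 55.7
195 [22.7  0.1 40.3] 54.4
200 [22.6  0.1 30.4] 64.3
205 [18.8  0.1 35.1] 59.6
210 [16.8  0.1 33. ] 61.7
215 [15.7  0.1 27.9] 66.8
220 [12.5  0.1 30. ] 64.7
225 [10.   0.1 29.7] 65.0
230 [ 7.8  0.1 28.6] 66.1
235 [ 5.5  0.1 27.7] 67.0
240 [ 2.6  0.1 28.4] 66.3
245 [-0.4  0.1 29.4] 65.4
250 [-2.3  0.1 27.4] 67.3
255 [-5.1  0.1 27.9] 66.8
260 [-8.5  0.1 29.3] 65.4
265 [-10.5   0.1  27.8] 66.9
270 [-13.5   0.1  28.3] 66.4
275 [-18.5   0.1  32.9] 61.8
280 [-19.4   0.1  29. ] 65.6
285 [-22.6   0.1  29.7] 65.0
290 [-34.4   0.2  46.4] 48.3
295 [-40.6   0.2  51.9] 42.7
300 [-44.    0.2  52.2] 42.5
305 [-47.2   0.2  51.9] 42.8
310 [-50.5   0.2  52. ] 42.7
315 [-53.9   0.2  52. ] 42.7
320 [-58.2   0.2  53.5] 41.2
325 [-61.    0.2  52.5] 42.2
```

View pics/w8.png

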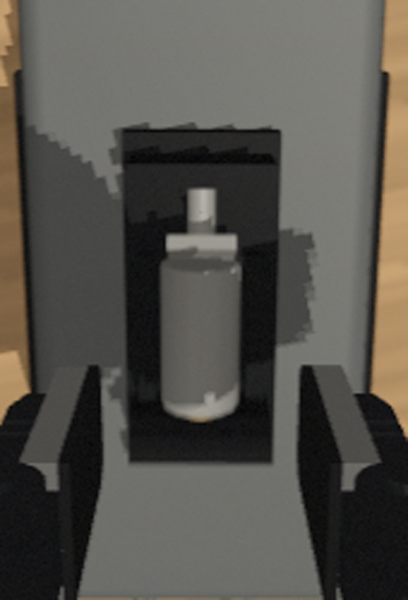

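The cell lies in line with the holder, flat end at the contact plate, crop (200,245–415). Its top is at about 66 mm; home is 65. Now I'll shut the fingers and approach the cell from above.

```bash
python3 -m crank '[[[0,0,0,-0.005,0,0,0.2],[0,0,0,-0.005,0,0,0],[0,0,0,-0.005,0,0.02,0],[0,0,0,-0.005,0,0.04,0],[0,0,0,-0.005,0,0.07,0],[0,0,0,-0.005,0,0.1,0],[0,0,0,-0.005,0,0.125,0],[0,0,0,-0.005,0,0.14,0],[0,0,0,-0.005,0,0.15,0],[0,0,0,-0.005,0,0.15,0]]]'
```

```text
t: 20.6
tool_pos: [516.8, -179.8, 70.6]
ee_rot: [3.14, -0.001, 2.92]
wrist_force: [0.5, -0.6, 0.4]
gripper_width: 0.003
finger_force: 0.0
```

```bash
python3 -m crank '[[[0,0,0,0,0,0.006,0],[0,0,0,0,0,0.012,0],[0,0,0,0,0,0.017,0],[0,0,0,0,0,0.021,0],[0,0,0,0,0,0.025,0],[0,0,0,0,0,0.028,0],[0,0,0,0,0,0.03,0],[0,0,0,0,0,0.032,0],[0,0,0,0,0,0.033,0],[0,0,0,0,0,0.033,0]]]'
```

```text
t: 21.6
tool_pos: [516.8, -179.8, 65.9]
ee_rot: [3.14, -0.001, 2.92]
wrist_force: [-0.7, -0.2, 1.6]
gripper_width: 0.002
finger_force: 0.6
```

```bash
python3 -m crank '[[[0,0,0,0,0,0.001,0],[0,0,0,0,0,0.002,0],[0,0,0,0,0,0.003,0],[0,0,0,0,0,0.004,0],[0,0,0,0,0,0.005,0],[0,0,0,0,0,0.006,0],[0,0,0,0,0,0.006,0],[0,0,0,0,0,0.006,0],[0,0,0,0,0,0.006,0],[0,0,0,0,0,0.006,0]]]'
```

```text
t: 22.6
tool_pos: [517.0, -179.8, 65.0]
ee_rot: [3.14, -0.001, 2.92]
wrist_force: [0.1, -0.6, 5.0]
gripper_width: -0.002
finger_force: 2.4
```

```bash
python3 -m crank '[[[0,0,0,0,0,0.001,0],[0,0,0,0,0,0.002,0],[0,0,0,0,0,0.003,0],[0,0,0,0,0,0.003,0],[0,0,0,0,0,0.003,0],[0,0,0,0,0,0.003,0],[0,0,0,0,0,0.003,0],[0,0,0,0,0,0.003,0],[0,0,0,0,0,0.003,0],[0,0,0,0,0,0.003,0]]]'
```

```text
t: 23.6
tool_pos: [517.1, -179.8, 64.9]
ee_rot: [3.14, -0.001, 2.92]
wrist_force: [-0.4, -0.8, 9.8]
gripper_width: -0.005
finger_force: 4.7
```

```bash
python3 -m crank '[[[0,0,0,0,0,0.001,0],[0,0,0,0,0,0.002,0],[0,0,0,0,0,0.003,0],[0,0,0,0,0,0.0033,0],[0,0,0,0,0,0.0033,0],[0,0,0,0,0,0.0033,0],[0,0,0,0,0,0.0033,0],[0,0,0,0,0,0.0033,0],[0,0,0,0,0,0.0033,0],[0,0,0,0,0,0.0033,0]]]'
```

```text
t: 24.6
tool_pos: [517.1, -179.8, 64.8]
ee_rot: [3.14, -0.0, 2.92]
wrist_force: [-1.7, 1.2, 14.8]
gripper_width: 0.0
finger_force: 7.2
```

14.8 N, held for about 0.7 s. I'll hold a little longer, then lift straight up and check.

```bash
python3 -m crank '[[[0,0,0,0,0,0,0],[0,0,0,0,0,0,0],[0,0,0,0,0,0,0],[0,0,0,0,0,-0.005,0],[0,0,0,0,0,-0.015,0],[0,0,0,0,0,-0.04,0],[0,0,0,0,0,-0.1,0],[0,0,0,0,0,-0.2,0],[0,0,0,0,0,-0.3,0],[0,0,0,0,0,-0.4,0]]]'; python3 -c "
from h import *
s=observe();b=optics.grab_frame('wrist')
R0=rot(s['ee_rot']); W=cloud(b); t=(W-s['tool_pos'])@R0
m=(np.abs(t[...,1]+.4)<1.5)&(W[...,2]>45)&(W[...,2]<75)
for a in range(-24,22,3):
  k=m&(t[...,0]>a)&(t[...,0]<=a+3)
  if k.sum()>3: print(a,k.sum(),np.median(W[k][:,2]).round(1))
k=m&(t[...,0]>-11)&(t[...,0]<13); print('slope mm/mm',np.polyfit(t[k][:,0],W[k][:,2],1)); print(s['tool_pos'].round(1))"
```

```text
t: 25.6
tool_pos: [516.7, -179.8, 125.0]
ee_rot: [3.14, -0.001, 2.92]
wrist_force: [-1.0, 0.6, 0.0]
gripper_width: -0.001
finger_force: 0.0
-18 8 61.9
-15 21 65.1
-12 23 65.4
-9 25 65.2
-6 24 65.6
-3 27 65.3
0 21 65.3
3 26 65.6
6 25 65.4
9 25 65.4
12 26 65.3
15 43 63.0
18 11 61.1
21 40 63.4
slope mm/mm [-2.93261986e-03  6.54314946e+01]
[ 516.7 -179.8  125. ]
```

The cell is level (slope 0.003) with its top at 65.4 mm; the floor reads about 0.5 mm high in the same camera, so it is home. The robot is clear, so I'll hand in.

```bash
python3 -c "
from h import *
print(ticket.hand_in())"
```

```text
the job is handed in; nothing more can be done
None
```

The short cell is in the battery holder, knob toward the fixed wall and flat end on the contact; I pressed it home at about 15 N (14.8 N measured), it measures level, and I handed the job in at about 26 s without the arm going near the long cells, mallet or mug.

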